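# Load the drawplate into the tilted swivel holder

### The arm

A 6-joint arm with a two-finger parallel gripper is mounted at the origin on the work surface. World frame = base frame: x ahead of the robot, y to its left, z up, the work surface at z = 0. Lengths are in mm, angles in rad, forces in N, time in s.
With the tool pointing down it reaches from about 200 to 875 mm from the base axis. Payload 3.4 kg.
Tool frame: the origin (TCP) lies on the centre line of the jaws, within the pads' length; the fingertips stand 25 mm ahead of it and the grasp point (between the pads) lies 6 mm ahead of it; x points along the fingers, y is the direction in which the jaws open and shut, and the axes are right-handed (so a half turn about x gives the same grasp; the last joint's range is limited). The gripper opens to 94 mm and grips with 3 to 60 N. Pads are 16 mm wide; open, the fingers measure 119 mm over their backs; the gripper's body (75 mm by 177 mm) begins 78 mm behind the grasp point.
Start: joints at [-0.121, 0.276, 1.505, -0, 1.361, -0.121], TCP at [575.036, -0.01, 201.193] pointing down, gripper open.
Joint ranges: [-2.89, 2.89], [-0.75, 2.08], [0.22, 2.7], [-1.18, 4.32], [0.11, 2.71], [-2.7, 2.7]. Speed limits (rad/s): [2.57, 2.57, 3.14, 3.14, 3.14, 3.14].

### API

Orientations are given as a unit quaternion [x, y, z, w].
In Python, from plant import robot gives the robot as it stands.
- The arm moves only by the shell command python3 -m jog 'ROWS' [FORCE]. ROWS is JSON, a list of rows, each an object of numbers: "grip": the finger opening in cm, from 0 to 9.4; "x", "y", "z": the shift along the tool's x, y, z in cm; "ax", "ay", "az": the turn, a rotation vector about the tool's x, y, z in degrees. A call has 1 to 20 rows; each row shifts and turns the pose as measured when the row begins, along the tool's axes as they then stand; what a row does not reach is not made up. A row lasts 1/10 s, in which the tool goes at most 50 mm and 8.59 degrees, less where a joint would pass 70% of its speed; a pose out of reach is approached as far as the arm can. A call is refused whole if a number of a shift passes 5 or a number of a turn 8.59, either way. A call with a gripper value outside its range is refused whole. The fingers move at their own pace and stop on an object; FORCE is the grip in N (left out, the last holds). Time passes only in rows, so rows that do not move let the fingers close. It gives the time, the measured TCP pose, the force and the opening at its end, in the units of the state.
- robot.get_state(): the state, without advancing time (a new reading comes with each control period).
- robot.get_image(name): name is "scene" or "side" or "wrist"; returns a dict with "image" (384x512x3 uint8, red, green, blue), "K" (3x3 intrinsics, pixels), "T" (4x4, takes a point from camera to world coordinates). Camera axes: x right, y down, z forward; pixel columns grow to the right and rows downward; lengths in mm; the calibration is good to about 2 mm. A picture is of the moment at which its call begins. There is no depth.
- robot.finish_job(): hands the job in, once; it reports no verdict.
The state is a dict: "clock": time; "joints": joint angles; "qvel": joint speeds; "joint_efforts": joint torques, N m; "position": TCP position; "orientation": TCP orientation; "force": force on the tool from outside, world axes, zero at the start; "ft_torque": the same for the moment, N m; "opening": finger opening in mm.
Only numpy, scipy, OpenCV 4.12 (cv2) and the standard library are available. Lean on these libraries where they do the work, as an engineer would, in place of code of your own. Each camera call takes 0.05 s, during which the arm holds its last target. There are 200 camera calls.

### The job

Turn the slotted holder on the leaning stand until its open mouth faces the raised mark on the high side of the dial. Then take the steel drawplate off its wooden rest and slide it, either end first, fully home into the holder, and leave it there with the mouth still facing the mark. Do not knock over the amber jar or the small white tub.

Things in the scene. Friction and masses are not known exactly. Their poses are not given: they have to be found in the camera images.
- stand: Fixed dark steel stand: foot 150 x 120 x 14, leaning column, aluminium dial 132 across, 10 thick. The dial's axis leans 30 degrees from vertical towards the stand's -x (roughly to the robot); its high side is towards +x. Origin: centre of the foot's underside, z up; the centre of the dial's upper face is at (0, 0, 75). Place and yaw vary.
- mark (a point): Top of the raised mark, a dark steel bar 22 long (radially), 9 wide, 8 high on the dial's upper face at its high side, 55 from the dial's axis. Axes as stand.
- holder (a joint): Angle of the holder about the dial's axis, rad: 0 = its mouth faces the mark, positive = turned counter-clockwise seen from above along the axis; limits +-1.75. It turns stiffly (0.15 N m) and stays where it is left.
- holder_mid (a point): On the turning axis at mid-height of the slot, 32.5 above the dial. Axes: x out of the mouth, z along the leaning axis, away from the dial. Dark steel case on a neck 34 dia.: 53 wide (y; grip it here), x from -45 to 40, flared lips to x = 51, 60 wide; underside 24, top 41 above the dial. Slot 43 wide, 9 high, x from -40 (closed back) to 40 (mouth); its top is open 20 wide along the middle.
- holder_home (a point): Where the plate's centre comes when the plate is fully home: 30 from the axis towards the mouth, mid-height of the slot (the plate lies up to 1.5 lower). Axes as the holder's: x out of the mouth.
- plate: Loose steel drawplate 140 x 40 x 6, about 0.22 kg, with two rows of small blind holes (look only). Origin: centre of its underside; x along its length, z up. Starts flat on the wooden rest, lengthwise on it. Fully home, 60 of its length still stands out of the mouth.
- plate_mid (a point): Centre of the drawplate (3 above its origin); axes as the plate's.
- rest: Fixed wooden strip 100 x 26 x 22 that the plate lies on (it is narrower than the plate, so fingers pass beside it). Origin: centre of its underside; x along its length.
- jar: Loose amber glass jar, 56 dia., 72 high, standing between the stand and the rest. Origin: centre of its underside.
- tub: Loose white plastic tub with a blue lid, 64 dia., 45 high, standing beyond the jar. Origin: centre of its underside.
Things that resemble listed ones, but are neither listed nor needed, are in the scene too. There is more than one size of the stand; the one meant has the size given above.

How it is judged:
By the outcome, as a careful person would: the job done as asked, in the order asked, and still so for the second after the job is handed in, with the robot touching nothing.
It also fails if it takes over 62 s, if anything falls off the work surface, if the arm or the gripper's body presses on something with over 40 N, if the wrist force passes 120 N, or if a joint passes its speed limit or range.

## Working session

There is one attempt and no reset: what is moved stays moved. The work goes in short steps, Python scripts to look and compute and a shell command to move; the robot and the scene stay as the last step left them, time stands still between calls to the robot, and variables do not carry over. Pictures are saved under pics/ and viewed, about 8 in all and at most 12, crops included, and the job is handed in when it is done.

```bash
ls; mkdir -p pics
python3 - <<'E'
from plant import robot
import cv2,numpy as np,pickle
d={}
for n in("scene","side"):
    r=robot.get_image(n);d[n]=r;cv2.imwrite(f"pics/{n}0.png",cv2.resize(r["image"][:,:,::-1],(800,600),interpolation=cv2.INTER_CUBIC))
    print(n,r["K"].round(1).tolist(),r["T"].round(3).tolist())
pickle.dump(d,open("im0.pkl","wb"))
print(robot.get_state())
E
```

```text
pics
scene [[347.8, 0.0, 258.8], [0.0, 347.8, 195.5], [0.0, 0.0, 1.0]] [[-0.353, 0.664, -0.659, 1073.415], [0.935, 0.262, -0.238, 189.678], [0.014, -0.7, -0.714, 799.95], [0.0, 0.0, 0.0, 1.0]]
side [[465.3, 0.0, 246.7], [0.0, 465.3, 189.4], [0.0, 0.0, 1.0]] [[-0.979, -0.14, 0.15, 270.996], [-0.204, 0.607, -0.768, 813.355], [0.016, -0.782, -0.623, 763.457], [0.0, 0.0, 0.0, 1.0]]
{'clock': 0.1, 'joints': array([-1.20975835e-01,  2.76530204e-01,  1.50600220e+00,  1.18270909e-05,
        1.36070822e+00, -1.21021284e-01]), 'qvel': array([ 0.00284608, -0.00088264, -0.00370446,  0.0007735 ,  0.00114472,
        0.00102709]), 'joint_efforts': array([ 2.09665013e-03, -4.05456018e+01, -2.37780511e+01,  7.03444169e-02,
        2.99401337e-02, -2.48708608e-05]), 'position': array([5.74480094e+02, 7.63087266e-02, 2.00393867e+02]), 'orientation': array([ 0.49963305,  0.5004718 , -0.50034512,  0.49954934]), 'force': array([ 0.40937529,  0.88298132, -0.11286637]), 'ft_torque': array([ 0.02700033, -0.02600448,  0.02260986]), 'opening': 94.09084829496071}
```

View pics/scene0.png

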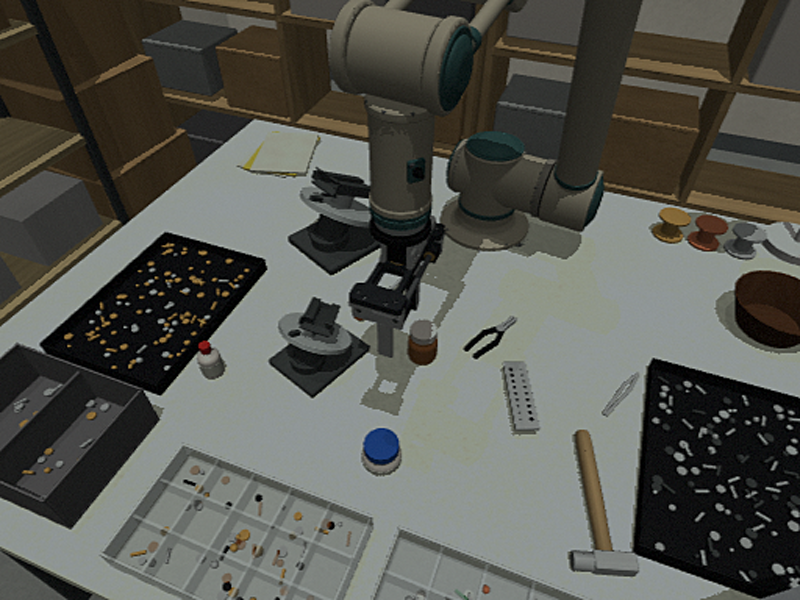

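View pics/side0.png

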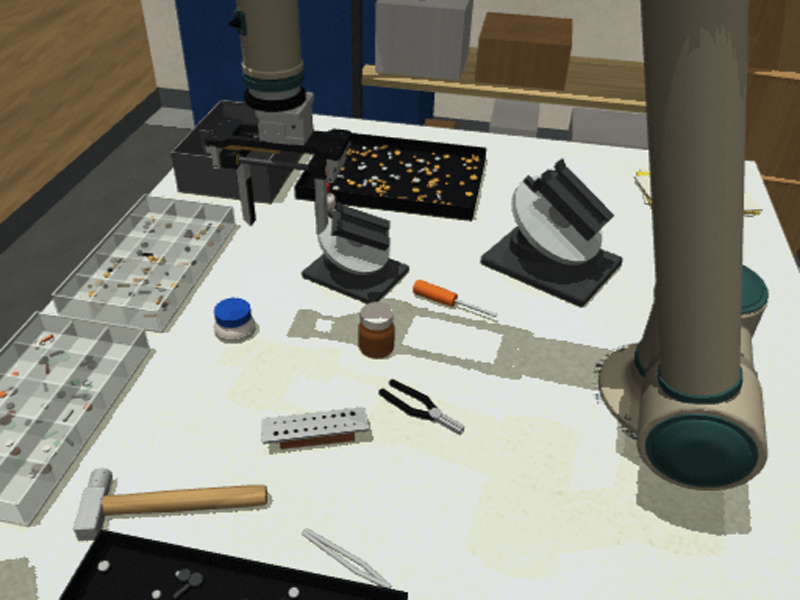

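Scene shows two stands, near (320,340) and near the robot (340,215); in side they are at (355,250) and (555,230). Plate is at scene (520,397) / side (315,425), jar at scene (422,342), tub at (381,450). I'll now size the two stands and locate the plate.

```bash
cat > h.py <<'E'
import numpy as np,pickle,cv2
from scipy.optimize import least_squares
def ray(r,U,V,s=1.5625,ox=0,oy=0):
    u=(U+.5)/s-.5+ox; v=(V+.5)/s-.5+oy
    T=r["T"]; d=T[:3,:3]@np.linalg.solve(r["K"],[u,v,1]); return T[:3,3],d
def atz(r,U,V,z,**k):
    o,d=ray(r,U,V,**k); return (o+d*(z-o[2])/d[2]).round(1)
def proj(r,P):
    T=r["T"]; p=(np.atleast_2d(P)-T[:3,3])@T[:3,:3]; q=p@r["K"].T; return q[:,:2]/q[:,2:]
def tri(rs):
    A=np.zeros((3,3));b=np.zeros(3)
    for o,d in rs:
        d=d/np.linalg.norm(d);M=np.eye(3)-np.outer(d,d);A+=M;b+=M@o
    return np.linalg.solve(A,b)
E
python3 - <<'E'
from h import *
d=pickle.load(open("im0.pkl","rb"));S,D=d["scene"],d["side"]
print("A scene",[atz(S,*p,14)[:2] for p in((270,360),(315,390),(369,348))])
print("A side",[atz(D,*p,14)[:2] for p in((303,271),(370,298),(409,267))])
print("B scene",[atz(S,*p,14)[:2] for p in((289,238),(331,268))])
print("B side",[atz(D,*p,14)[:2] for p in((482,257),(584,301),(622,261))])
print("plate scene",[atz(S,*p,28)[:2] for p in((503,363),(525,362),(539,429),(513,433))])
print("plate side",[atz(D,*p,28)[:2] for p in((262,418),(366,408),(370,428),(263,441))])
print("jar",atz(S,423,325,72),atz(D,376,311,72)," tub",atz(S,381,441,45),atz(D,233,308,45))
E
```

```text
A scene [array([ 569.4, -253.3]), array([ 599.3, -145.6]), array([476.8, -95.5])]
A side [array([ 605.1, -147.8]), array([ 475.9, -101. ]), array([ 428.8, -200.8])]
B scene [array([ 241.5, -396.8]), array([ 299.4, -261.5])]
B side [array([ 307.2, -260. ]), array([ 129.3, -172.7]), array([  62.3, -304.5])]
plate scene [array([431.6, 149.1]), array([414.7, 185.9]), array([544.5, 236.3]), array([567.3, 198.2])]
plate side [array([556. , 199.1]), array([424.4, 151. ]), array([411.3, 184.6]), array([541.6, 236.3])]
jar [435.2  -4.8  72. ] [444.5  -2.   72. ]  tub [667.3   8.2  45. ] [668.5   8.5  45. ]
```

Run:
```python
from h import *
d=pickle.load(open("im0.pkl","rb"));S,D=d["scene"]["image"],d["side"]["image"]
a=cv2.resize(S[180:260,160:250],None,fx=5,fy=5,interpolation=cv2.INTER_CUBIC)
b=cv2.resize(D[115:195,185:275],None,fx=5,fy=5,interpolation=cv2.INTER_CUBIC)
im=np.hstack([a,b])[:,:,::-1].astype(float); im=(255*(im/255)**.55).astype(np.uint8)
cv2.imwrite("pics/cropA.png",cv2.resize(im,(800,int(800*400/900))))
```

```text
(no output)
```

View pics/cropA.png

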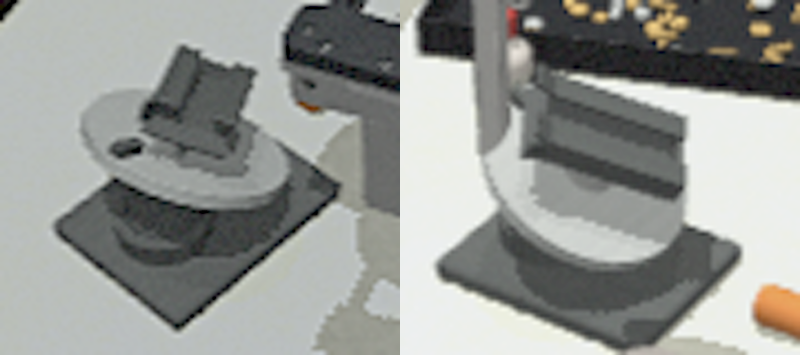

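```bash
cat >> h.py <<'E'
def Rz(a):c,s=np.cos(a),np.sin(a);return np.array([[c,-s,0],[s,c,0],[0,0,1]])
def Ry(a):c,s=np.cos(a),np.sin(a);return np.array([[c,0,s],[0,1,0],[-s,0,c]])
def dialT(x,y,yaw,k=1):
    R=Rz(yaw)@Ry(-np.pi/6); return R,np.array([x,y,0])+Rz(yaw)@np.array([0,0,75*k])
def circ(x,y,yaw,k,h,r=66,n=180):
    R,p=dialT(x,y,yaw,k); t=np.linspace(0,2*np.pi,n); return p+k*np.c_[r*np.cos(t),r*np.sin(t),h+0*t]@R.T
E
python3 - <<'E'
from h import *
d=pickle.load(open("im0.pkl","rb"));S,D=d["scene"],d["side"]
f=800/180
cS=np.array([[178,318],[57,222],[340,185]])/f/1.0; cS=np.array([[178,318],[57,222],[340,185]])/4.444+[160,180]-.4
cD=np.array([[228,340],[37,262],[340,248]])/4.444+[185,115]-.4
def res(q,full=False):
    x,y,yaw,k=q
    F=k*np.array([[75,60,14],[75,-60,14],[-75,60,14],[-75,-60,14]])@Rz(yaw).T+[x,y,0]
    # chamfer ignored
    r=[proj(S,F[[0,1,2]])-cS, proj(D,F[[2,0,3]])-cD]
    return np.concatenate(r).ravel()
s=least_squares(res,[520,-175,-.35,.95]);q=s.x;print(q.round(3),s.fun.round(1))
# dial extremes in scene
for k in(q[3],1):
    C=np.vstack([circ(*q[:3],k,0),circ(*q[:3],k,-10)]);P=(proj(S,C)-[160,180]+.4)*4.444
    print(k,"scene dial panel extents",P.min(0),P.max(0))
    R,p=dialT(*q[:3],k);print("mark panel",(proj(S,p+k*R@[55,0,8])-[160,180]+.4)*4.444,(proj(D,p+k*R@[55,0,8])-[185,115]+.4)*4.444)
    P=(proj(D,C)-[185,115]+.4)*4.444;print("side",P.min(0),P.max(0))
E
```

```text
[ 5.19888e+02 -1.75859e+02 -3.69000e-01  9.55000e-01] [-0.5  0.4  0.3 -0.2 -0.1  0.6  1.1  0.8  0.1 -0.3 -0.7 -0.3]
0.9549240117578695 scene dial panel extents [88.22697537 94.36886035] [287.44723844 213.43919166]
mark panel [[133.74166407 146.69993635]] [[128.76895813 106.17758922]]
side [81.86236256 88.07506649] [282.62432475 273.47471387]
1 scene dial panel extents [82.42585793 88.50737806] [291.61563768 213.25037615]
mark panel [[130.13770796 143.01403079]] [[125.84399303  98.0695574 ]]
side [76.56790994 79.28821395] [287.15824385 273.58774796]
```

Candidates for the stand: A at scene (320,340), B at (340,215). A's dial extents in the crop match 132 mm (k=1.00), while B's foot measures about 1.3x, so A is chosen. Its mark is at crop (125,148). Next, a view from above along the dial axis.

```bash
cat >> h.py <<'E'
from scipy.spatial.transform import Rotation as Ro
def go(st,pos,R):
    """rotation (deg, tool frame, total), then shift (cm, in the turned frame)"""
    R0=Ro.from_quat(st["orientation"]);R1=Ro.from_matrix(R)
    c=[]
    for H in(np.eye(3),np.diag([1,-1,-1])):
        r=Ro.from_matrix(R@H); c.append(((R0.inv()*r).as_rotvec(degrees=True),r))
    rv,r=min(c,key=lambda a:np.linalg.norm(a[0]))
    sh=r.inv().apply(np.array(pos)-st["position"])/10
    print("turn",rv.round(2),"shift",sh.round(2)); return rv,sh
E
python3 - <<'E'
from h import *
from plant import robot
st=robot.get_state();Rt=Ro.from_quat(st["orientation"]).as_matrix();print(Rt.round(2))
w=robot.get_image("wrist");T=w["T"]
print("cam in tool",(Rt.T@(T[:3,3]-st["position"])).round(1),(Rt.T@T[:3,:3]).round(2).tolist(),w["K"][0,0])
R,p=dialT(520,-176,-.369)
x=-R[:,2];y=R[:,1];Rg=np.c_[x,y,np.cross(x,y)]
print(p,R.round(3).tolist());go(st,p+R[:,2]*200,Rg)
E
```

```text
[[-0.  1.  0.]
 [ 0.  0. -1.]
 [-1. -0. -0.]]
cam in tool [-182.4   -0.8  -75.6] [[-0.0, -0.26, 0.97], [1.0, 0.0, 0.0], [-0.0, 0.97, 0.26]] 273.01553228969414
[ 520. -176.   75.] [[0.808, 0.361, -0.466], [-0.312, 0.933, 0.18], [0.5, 0.0, 0.866]]
turn [-67.18 -26.34  18.08] shift [ -8.51 -18.39  -5.17]
```

Run:
```python
from h import *
from plant import robot
st=robot.get_state();Rt=Ro.from_quat(st["orientation"]).as_matrix()
R,p=dialT(520,-176,-.369);x=-R[:,2]
y=Rt[:,1]-x*(x@Rt[:,1]);y/=np.linalg.norm(y);Rg=np.c_[x,y,np.cross(x,y)]
go(st,p+R[:,2]*150,Rg)
```

```text
turn [ -2.87 -11.55  27.77] shift [ -3.5  -12.24  14.67]
```

```bash
python3 -m jog '[{"ax":-0.7,"ay":-2.9,"az":6.95},{"ax":-0.7,"ay":-2.9,"az":6.95},{"ax":-0.7,"ay":-2.9,"az":6.95},{"ax":-0.7,"ay":-2.9,"az":6.95},{"x":-0.7,"y":-2.45,"z":2.9},{"x":-0.7,"y":-2.45,"z":2.9},{"x":-0.7,"y":-2.45,"z":2.9},{"x":-0.7,"y":-2.45,"z":2.9},{"x":-0.7,"y":-2.45,"z":2.9},{}]'
python3 - <<'E'
from plant import robot
import cv2,pickle
w=robot.get_image("wrist");w["st"]=robot.get_state();pickle.dump(w,open("w1.pkl","wb"))
cv2.imwrite("pics/w1.png",cv2.resize(w["image"][:,:,::-1],(800,600),interpolation=cv2.INTER_CUBIC))
E
```

```text
$[0]: bad value
```

View pics/w1.png

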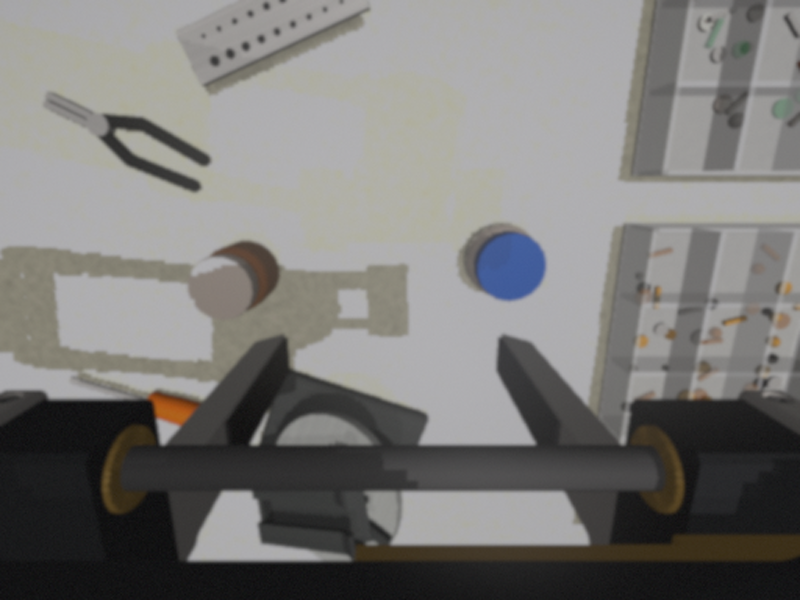

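The move was refused, so the picture is from the start pose: jar at (225,285), tub at (510,265), plate at (275,40), stand half-hidden. Retrying with full rows.

```bash
python3 -m jog '[{"grip":9.4,"x":0,"y":0,"z":0,"ax":-0.7,"ay":-2.9,"az":6.95},{"grip":9.4,"x":0,"y":0,"z":0,"ax":-0.7,"ay":-2.9,"az":6.95},{"grip":9.4,"x":0,"y":0,"z":0,"ax":-0.7,"ay":-2.9,"az":6.95},{"grip":9.4,"x":0,"y":0,"z":0,"ax":-0.7,"ay":-2.9,"az":6.95},{"grip":9.4,"x":-0.7,"y":-2.45,"z":2.9,"ax":0,"ay":0,"az":0},{"grip":9.4,"x":-0.7,"y":-2.45,"z":2.9,"ax":0,"ay":0,"az":0},{"grip":9.4,"x":-0.7,"y":-2.45,"z":2.9,"ax":0,"ay":0,"az":0},{"grip":9.4,"x":-0.7,"y":-2.45,"z":2.9,"ax":0,"ay":0,"az":0},{"grip":9.4,"x":-0.7,"y":-2.45,"z":2.9,"ax":0,"ay":0,"az":0}]'
```

```text
clock: 1.1
position: [449.3, -143.5, 199.6]
orientation: [0.538, 0.324, -0.391, 0.673]
force: [-0.4, -0.8, 0.0]
opening: 94.0
```

Run:
```python
from h import *
from plant import robot
w=robot.get_image("wrist");st=w["st"]=robot.get_state();pickle.dump(w,open("w1.pkl","wb"))
cv2.imwrite("pics/w1b.png",cv2.resize(w["image"][:,:,::-1],(800,600),interpolation=cv2.INTER_CUBIC))
Rt=Ro.from_quat(st["orientation"]).as_matrix();R,p=dialT(520,-176,-.369);x=-R[:,2]
y=Rt[:,1]-x*(x@Rt[:,1]);y/=np.linalg.norm(y);go(st,p+R[:,2]*150,np.c_[x,y,np.cross(x,y)])
```

```text
turn [-0.    0.33 -0.98] shift [-0.29  0.61  0.13]
```

View pics/w1b.png

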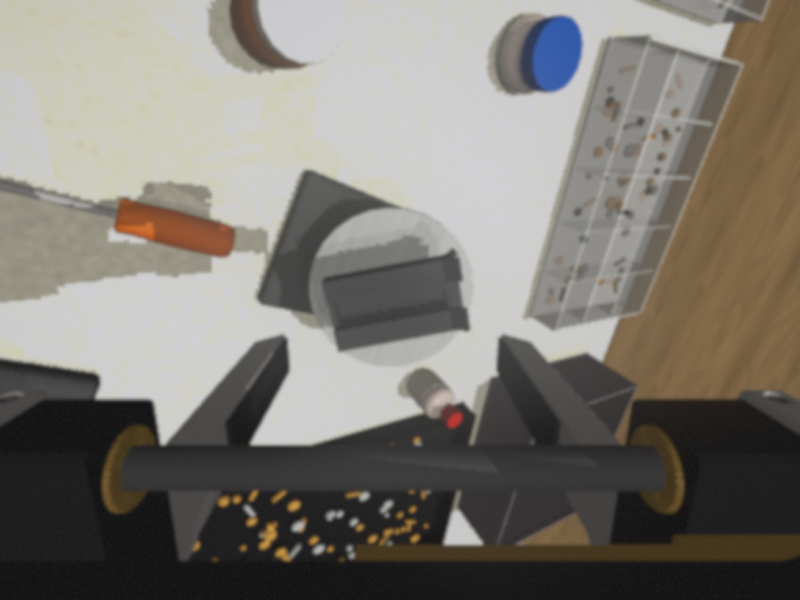

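View: dial at (392,287), holder with its flared mouth to the right at (460,290), bottle with red cap at (430,390), jar (290,20), tub (550,50). Fitting stand pose and holder angle.

```bash
cat > fit.py <<'E'
from h import *
d=pickle.load(open("im0.pkl","rb"));S,D=d["scene"],d["side"];W=pickle.load(open("w1.pkl","rb"))
def pan(r,ox,oy): return lambda P:(proj(r,P)+.5-[ox,oy])*4.444-.5
def vw(P): return (proj(W,P)+.5)*1.5625-.5
fS,fD=pan(S,160,180),pan(D,185,115)
def line(f,sc,a,b,side,q):
    t=np.linspace(-50,50,5) if side!='y' else np.linspace(-65,65,5)
    P=np.c_[{'+x':75,'-x':-75}[side]+0*t,t,14+0*t] if side!='y' else np.c_[t,60+0*t,14+0*t]
    P=P@Rz(q[2]).T+[q[0],q[1],0];a,b=np.array(a,float),np.array(b,float);n=np.array([a[1]-b[1],b[0]-a[0]]);n/=np.linalg.norm(n)
    return (f(P)-a)@n/sc
def hp(q,P): # holder pts (x,y,height above dial)
    R,p=dialT(*q[:3]); c=Rz(q[3]); return p+(np.array(P,float)@c.T)@R.T
def res(q):
    C=np.vstack([circ(*q[:3],1,0),circ(*q[:3],1,-10)])
    s,e,w=fS(C),fD(C),vw(C)
    r=[(s[:,0].min()-80)/4.4,(s[:,0].max()-292)/4.4,(s[:,1].min()-87)/4.4,(e[:,0].min()-78)/4.4,(e[:,1].max()-272)/4.4,
       (w[:,0].min()-310)/1.56,(w[:,0].max()-473)/1.56,(w[:,1].min()-208)/1.56,(w[:,1].max()-367)/1.56]
    r+=list(line(vw,1.56,(305,172),(258,298),'-x',q)/2)+list(line(fS,4.4,(57,222),(178,318),'+x',q)/2)+list(line(fS,4.4,(178,318),(340,185),'y',q)/2)
    r+=list(((vw(hp(q,[[-45,26.5,41],[-45,-26.5,41],[51,30,41],[51,-30,41]]))-[[323,278],[338,350],[459,250],[468,327]])/1.56).ravel())
    return np.array(r)
if __name__=="__main__":
    s=least_squares(res,[520,-176,-.37,.4],loss="soft_l1");q=s.x;print(q.round(3),res(q).round(1))
    print("mark px",vw(hp([*q[:3],0],[[44,0,8],[66,0,8]])).round(0).tolist())
    np.save("q.npy",q)
E
python3 fit.py
```

```text
[ 5.18377e+02 -1.77185e+02 -3.71000e-01  6.13000e-01] [ 0.4 -0.3 -0.2  0.4  0.1 -1.3  0.6 -2.2 -0.4 -0.2 -0.4 -0.7 -1.  -1.3
  0.2  0.3  0.4  0.5  0.6  0.3  0.2  0.2  0.1  0.1 -1.   0.6 -0.5 -0.4
 -0.4 -0.2  0.9  2.8]
mark px [[442.0, 315.0], [466.0, 326.0]]
```

```bash
cat >> h.py <<'E'
def grip(q,ang,P,h=0):
    """TCP pose with grasp point at holder-frame P (x,y,height above dial), tool along -axis"""
    R,p=dialT(*q[:3]);H=R@Rz(ang);x=-H[:,2];y=H[:,1]
    return p+H@np.array(P,float)+H[:,2]*6, np.c_[x,y,np.cross(x,y)]
E
python3 - <<'E'
from h import *
from plant import robot
q=np.load("q.npy");st=robot.get_state()
for h in(110,32.5): go(st,*grip(q,q[3],[0,0,h]))
E
```

```text
turn [79.9  -0.46 -1.03] shift [ 3.06  0.31 -0.41]
turn [79.9  -0.46 -1.03] shift [10.81  0.31 -0.41]
```

```bash
python3 -m jog '[{"grip":9.4,"x":0,"y":0,"z":0,"ax":8,"ay":0,"az":0},{"grip":9.4,"x":0,"y":0,"z":0,"ax":8,"ay":0,"az":0},{"grip":9.4,"x":0,"y":0,"z":0,"ax":8,"ay":0,"az":0},{"grip":9.4,"x":0,"y":0,"z":0,"ax":8,"ay":0,"az":0},{"grip":9.4,"x":0,"y":0,"z":0,"ax":8,"ay":0,"az":0},{"grip":9.4,"x":0,"y":0,"z":0,"ax":8,"ay":0,"az":0},{"grip":9.4,"x":0,"y":0,"z":0,"ax":8,"ay":0,"az":0},{"grip":9.4,"x":0,"y":0,"z":0,"ax":8,"ay":0,"az":0},{"grip":9.4,"x":0,"y":0,"z":0,"ax":8,"ay":0,"az":0},{"grip":9.4,"x":0,"y":0,"z":0,"ax":8,"ay":0,"az":0},{"grip":9.4,"x":3,"y":0,"z":0,"ax":0,"ay":0,"az":0},{"grip":9.4,"x":0,"y":0,"z":0,"ax":0,"ay":0,"az":0}]'
python3 - <<'E'
from h import *
from plant import robot
q=np.load("q.npy");st=robot.get_state();print(st["joints"].round(2))
for h in(110,32.5): go(st,*grip(q,q[3],[0,0,h]))
E
```

```text
clock: 2.35
position: [455.6, -157.9, 172.8]
orientation: [0.848, -0.028, -0.511, 0.14]
force: [-0.6, 0.9, -0.6]
opening: 94.0
[-0.55 -0.12  2.17  0.17  0.56  0.74]
turn [-4.36 -0.61 -0.7 ] shift [ 0.14  0.06 -0.92]
turn [-4.36 -0.61 -0.7 ] shift [ 7.89  0.06 -0.92]
```

```bash
python3 -m jog '[{"grip":9.4,"x":0,"y":0,"z":-0.5,"ax":-4,"ay":-0.6,"az":-0.7},{"grip":9.4,"x":0,"y":0,"z":-0.4,"ax":0,"ay":0,"az":0},{"grip":9.4,"x":2,"y":0,"z":0,"ax":0,"ay":0,"az":0},{"grip":9.4,"x":2,"y":0,"z":0,"ax":0,"ay":0,"az":0}]'
python3 - <<'E'
from h import *
from plant import robot
q=np.load("q.npy");w=robot.get_image("wrist");st=robot.get_state()
go(st,*grip(q,q[3],[0,0,32.5]))
cv2.imwrite("pics/w2.png",cv2.resize(w["image"][:,:,::-1],(640,480),interpolation=cv2.INTER_CUBIC))
E
```

```text
clock: 2.75
position: [483.5, -162.7, 146.0]
orientation: [0.841, -0.007, -0.514, 0.167]
force: [-0.0, 0.9, -0.2]
opening: 94.1
turn [-0.37 -0.09 -0.05] shift [3.97 0.   0.14]
```

View pics/w2.png

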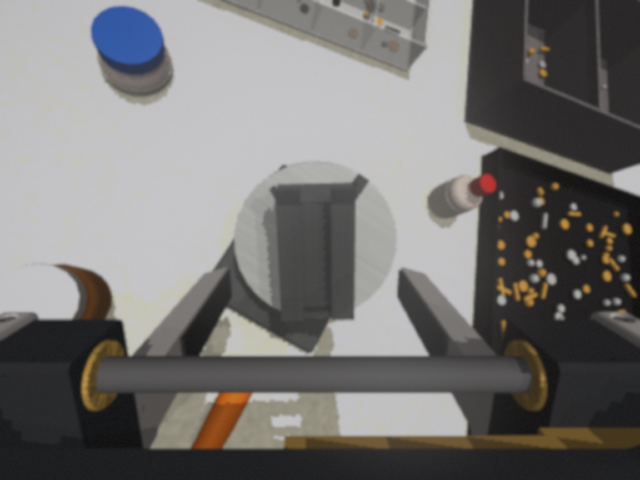

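Fingers straddle the case centrally (case at x=315, fingers 215/410), mouth upward at (320,190). Descend and grip.

```bash
python3 -m jog '[{"grip":9.4,"x":2,"y":0,"z":0.1,"ax":0,"ay":0,"az":0},{"grip":9.4,"x":2,"y":0,"z":0,"ax":0,"ay":0,"az":0},{"grip":9.4,"x":0,"y":0,"z":0,"ax":0,"ay":0,"az":0},{"grip":4.5,"x":0,"y":0,"z":0,"ax":0,"ay":0,"az":0},{"grip":4.5,"x":0,"y":0,"z":0,"ax":0,"ay":0,"az":0},{"grip":4.5,"x":0,"y":0,"z":0,"ax":0,"ay":0,"az":0},{"grip":4.5,"x":0,"y":0,"z":0,"ax":0,"ay":0,"az":0},{"grip":4.5,"x":0,"y":0,"z":0,"ax":0,"ay":0,"az":0}]' 30
python3 - <<'E'
from h import *
from plant import robot
q=np.load("q.npy");st=robot.get_state();print(st["joints"].round(2),st["ft_torque"].round(2))
go(st,*grip(q,q[3],[0,0,32.5]));go(st,*grip(q,0,[0,0,32.5]))
E
```

```text
clock: 3.6
position: [501.9, -169.5, 114.1]
orientation: [0.842, -0.008, -0.513, 0.166]
force: [-0.6, 0.1, 0.2]
opening: 57.3
[-0.51  0.05  2.2   0.2   0.37  0.66] [ 0.11  0.31 -0.03]
turn [-0.53 -0.46 -0.28] shift [ 0.44 -0.12  0.39]
turn [34.59 -0.53 -0.13] shift [0.44 0.13 0.39]
```

```bash
python3 -m jog '[{"grip":6.5,"x":0.4,"y":0,"z":0.4,"ax":0,"ay":0,"az":0},{"grip":6.5,"x":0,"y":0,"z":0,"ax":0,"ay":0,"az":0},{"grip":4.5,"x":0,"y":0,"z":0,"ax":0,"ay":0,"az":0},{"grip":4.5,"x":0,"y":0,"z":0,"ax":0,"ay":0,"az":0},{"grip":4.5,"x":0,"y":0,"z":0,"ax":0,"ay":0,"az":0},{"grip":4.5,"x":0,"y":0,"z":0,"ax":0,"ay":0,"az":0}]' 30
python3 - <<'E'
from h import *
from plant import robot
q=np.load("q.npy");st=robot.get_state();print(st["force"],st["ft_torque"].round(2))
go(st,*grip(q,q[3],[0,0,32.5]));go(st,*grip(q,0,[0,0,32.5]))
E
```

```text
clock: 4.2
position: [500.0, -171.5, 108.7]
orientation: [0.842, -0.008, -0.513, 0.166]
force: [-0.2, -0.8, -0.2]
opening: 45.3
[-0.17938614 -0.77725828 -0.18406882] [0.13 0.3  0.01]
turn [-0.56 -0.46 -0.3 ] shift [ 0.03 -0.13 -0.06]
turn [34.56 -0.54 -0.14] shift [ 0.03 -0.14  0.03]
```

Opening 45 mm is less than the 53 mm case, so nothing is gripped; look before going on.

Run:
```python
from h import *
from plant import robot
a=robot.get_image("side")["image"][90:210,150:310];b=robot.get_image("wrist")["image"];c=robot.get_image("scene")["image"][170:290,140:300]
f=lambda i,s:cv2.resize(i,s,interpolation=cv2.INTER_CUBIC)
im=np.vstack([np.hstack([f(a,(400,300)),f(c,(400,300))]),np.hstack([f(b,(400,300)),np.zeros((300,400,3),np.uint8)])])[:,:,::-1]
cv2.imwrite("pics/g1.png",(255*(im/255.)**.6).astype(np.uint8))
```

```text
(no output)
```

View pics/g1.png

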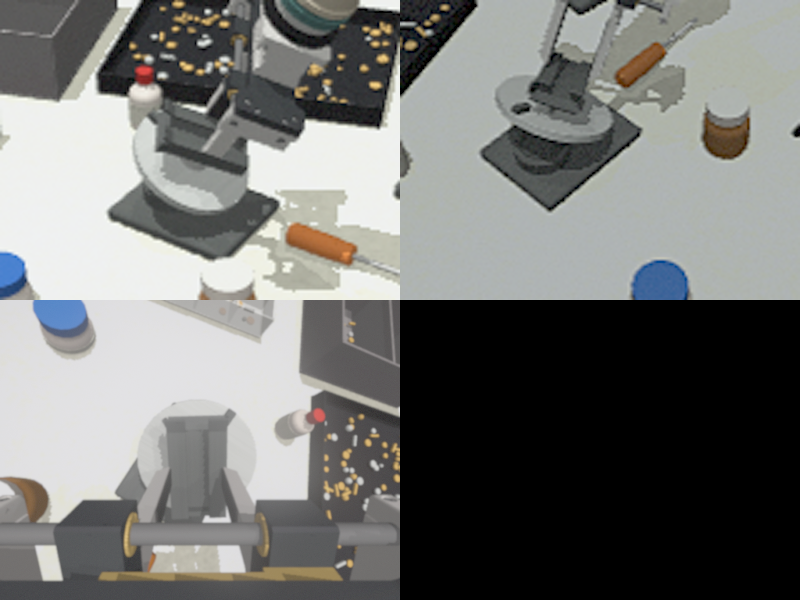

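Run:
```python
from h import *
from fit import hp
from plant import robot
q=np.load("q.npy");st=robot.get_state();Rt=Ro.from_quat(st["orientation"]).as_matrix();p=st["position"]
d=pickle.load(open("im0.pkl","rb"));w=robot.get_image("wrist")
tips=np.array([p+Rt@np.array([25,s*22.6,z]) for s in(1,-1) for z in(-8,8)])
case=hp(q,[[-45,26.5,41],[-45,-26.5,41],[40,26.5,41],[40,-26.5,41],[-45,26.5,24],[40,26.5,24]])
print(st["opening"],"tip z",tips[:,2].round(0),"case z",case[:,2].round(0))
for n,P in(("tips",tips),("case",case)):
    print(n,"wrist",((proj(w,P)+.5)*.78125+[0,300]).round(0).tolist(),"side",((proj(d["side"],P)+.5-[150,90])*2.5).round(0).tolist())
R,pd=dialT(*q[:3]);H=R@Rz(q[3]);print("tips in holder frame",((tips-pd)@H).round(1).tolist())
```

```text
44.5862889053592 tip z [97. 90. 84. 77.] case z [ 84. 100. 119. 134.  70. 105.]
tips wrist [[219.0, 458.0], [219.0, 473.0], [175.0, 458.0], [176.0, 473.0]] side [[195.0, 130.0], [209.0, 135.0], [192.0, 164.0], [206.0, 169.0]]
case wrist [[169.0, 519.0], [224.0, 518.0], [165.0, 432.0], [226.0, 431.0], [171.0, 510.0], [167.0, 429.0]] side [[249.0, 168.0], [251.0, 129.0], [173.0, 143.0], [177.0, 104.0], [242.0, 178.0], [167.0, 153.0]]
tips in holder frame [[7.5, -24.1, 14.0], [-8.5, -24.0, 13.9], [7.9, 21.1, 13.8], [-8.1, 21.2, 13.7]]
```

```bash
python3 -m jog '[{"grip":4.0,"x":0,"y":0,"z":0,"ax":0,"ay":0,"az":0},{"grip":4.0,"x":0,"y":0,"z":0,"ax":0,"ay":0,"az":0},{"grip":4.0,"x":0,"y":0,"z":0,"ax":0,"ay":0,"az":0}]' 30
```

```text
clock: 4.7
position: [500.1, -171.5, 108.9]
orientation: [0.842, -0.008, -0.513, 0.166]
force: [0.5, -0.1, 0.3]
opening: 40.0
```

Run:
```python
from h import *
from plant import robot
b=robot.get_image("wrist")["image"][180:384,120:400]
im=cv2.resize(b,(800,583),interpolation=cv2.INTER_CUBIC)[:,:,::-1]
cv2.imwrite("pics/g2.png",(255*(im/255.)**.6).astype(np.uint8))
```

```text
(no output)
```

View pics/g2.png

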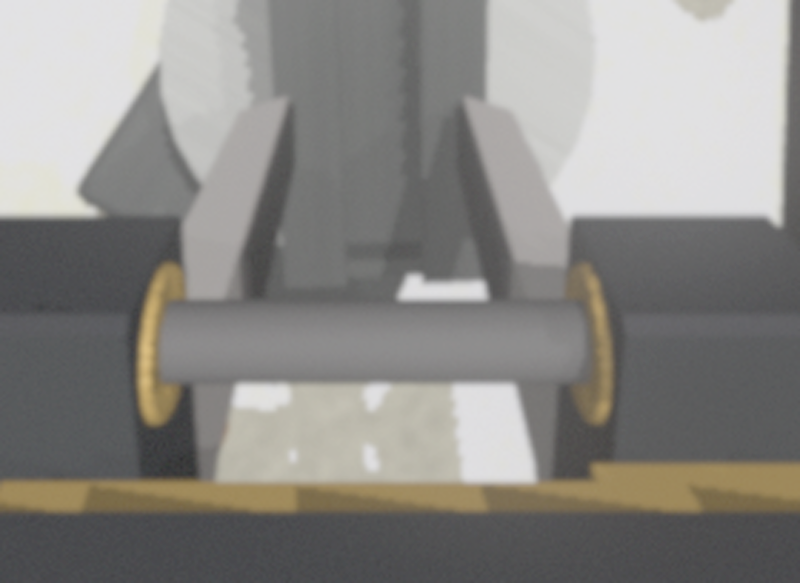

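```bash
cat > fit2.py <<'E'
from fit import *
def hpk(q,P):
    R,p=dialT(*q[:3],q[4]); return p+q[4]*(np.array(P,float)@Rz(q[3]).T)@R.T
def parts(q):
    k=q[4];C=np.vstack([circ(*q[:3],k,0),circ(*q[:3],k,-10)]);s,e,w=fS(C),fD(C),vw(C)
    ds=np.array([s[:,0].min()-80,s[:,0].max()-292,s[:,1].min()-87])/4.4
    dd=np.array([e[:,0].min()-78,e[:,0].max()-286,e[:,1].max()-272])/4.4
    dw=np.array([w[:,0].min()-310,w[:,0].max()-473,w[:,1].min()-208,w[:,1].max()-367])/1.56
    def ln(f,sc,a,b,side):
        t=np.linspace(-50,50,3)*k
        P={'+x':np.c_[75*k+0*t,t,14*k+0*t],'-x':np.c_[-75*k+0*t,t,14*k+0*t],'y':np.c_[t,60*k+0*t,14*k+0*t]}[side]@Rz(q[2]).T+[q[0],q[1],0]
        a,b=np.array(a,float),np.array(b,float);n=np.array([a[1]-b[1],b[0]-a[0]]);n/=np.linalg.norm(n);return (f(P)-a)@n/sc
    fs=np.r_[ln(fS,4.4,(57,222),(178,318),'+x'),ln(fS,4.4,(178,318),(340,185),'y')]
    fd=np.r_[ln(fD,4.4,(40,265),(225,338),'y'),ln(fD,4.4,(232,336),(338,250),'-x')]
    fw=ln(vw,1.56,(305,172),(258,298),'-x')
    hw=((vw(hpk(q,[[-45,26.5,41],[-45,-26.5,41],[51,30,41],[51,-30,41]]))-[[323,278],[338,350],[459,250],[468,327]])/1.56).ravel()
    # holder in side panel (400 px wide crop, scale 4.444): back top +y corner (685,118)->(285,118); back bottom (283,195); mouth top +y
    return dict(ds=ds,dd=dd,dw=dw,fs=fs,fd=fd,fw=fw,hw=hw)
if __name__=="__main__":
    for use in (["ds","dd","fs","fd"],["ds","dd"],["fs","fd"],["dw","fw","hw"],["ds","dd","dw","fs","fd","fw","hw"]):
        s=least_squares(lambda q:np.concatenate([parts(q)[u] for u in use]+[.01*(q-[520,-176,-.37,.5,1])/[50,50,.5,.5,.3]]),[520,-176,-.37,.5,1])
        print(use,s.x.round(3),(s.fun@s.fun).round(2))
    print({k:v.round(1).tolist() for k,v in parts(s.x).items()})
    for k in (.8,.9,1):
        s=least_squares(lambda q:np.concatenate([v for v in parts([*q,k]).values()]),[520,-176,-.37,.5]);print(k,s.x.round(2),2*s.cost)
E
python3 fit2.py
```

```text
['ds', 'dd', 'fs', 'fd'] [ 5.19555e+02 -1.77153e+02 -3.71000e-01  5.00000e-01  9.76000e-01] 8.13
['ds', 'dd'] [ 5.19670e+02 -1.76814e+02 -3.46000e-01  5.00000e-01  1.00500e+00] 0.39
['fs', 'fd'] [ 5.20528e+02 -1.75628e+02 -3.69000e-01  5.00000e-01  9.42000e-01] 2.36
['dw', 'fw', 'hw'] [ 5.18150e+02 -1.76808e+02 -3.59000e-01  6.11000e-01  9.97000e-01] 24.03
['ds', 'dd', 'dw', 'fs', 'fd', 'fw', 'hw'] [ 5.18326e+02 -1.77014e+02 -3.61000e-01  6.13000e-01  9.95000e-01] 36.43
{'ds': [0.6, -0.3, 0.1], 'dd': [0.5, 0.8, 0.1], 'dw': [-1.1, 0.1, -2.2, -1.0], 'fs': [0.4, 0.7, 0.9, 0.4, 0.3, 0.3], 'fd': [0.2, -0.1, -0.4, 0.3, 1.4, 2.5], 'fw': [-0.9, -1.6, -2.3], 'hw': [-1.0, 0.9, -0.2, -0.5, -1.2, -0.5, 0.5, 2.1]}
0.8 [ 5.1838e+02 -1.7871e+02 -3.6000e-01  6.0000e-01] 2187.0260403572543
0.9 [ 5.1829e+02 -1.7772e+02 -3.6000e-01  6.1000e-01] 567.5827304931622
1 [ 5.1833e+02 -1.7698e+02 -3.6000e-01  6.1000e-01] 38.15949968201336
```

Run:
```python
from h import *
d=pickle.load(open("im0.pkl","rb"));S,D=d["scene"],d["side"]
f=lambda r,P:((proj(r,P)+.5)*1.5625-.5).round(0).tolist()
for z in(206,175):
    P=[[574.5+a,b,z] for a in(47,59.5) for b in(-8,8)]
    print(z,"scene",f(S,P),"side",f(D,P))
a=cv2.resize(S["image"][185:240,215:275],(436,400),interpolation=cv2.INTER_CUBIC);b=cv2.resize(D["image"][90:150,140:225],(364*85//60*60//85,400),interpolation=cv2.INTER_CUBIC)
im=np.hstack([a,b])[:,:,::-1]
cv2.imwrite("pics/f.png",(255*(im/255.)**.6).astype(np.uint8))
```

```text
206 scene [[381.0, 351.0], [391.0, 354.0], [377.0, 357.0], [388.0, 361.0]] side [[256.0, 218.0], [252.0, 224.0], [247.0, 217.0], [243.0, 223.0]]
175 scene [[381.0, 365.0], [391.0, 368.0], [378.0, 371.0], [388.0, 374.0]] side [[258.0, 236.0], [254.0, 242.0], [250.0, 235.0], [246.0, 241.0]]
```

The seen fingertips (scene (385,357), side (250,222) at start) lie about 5 mm behind the reported TCP, not 25 mm ahead. All the views agree, and so does the empty grip, so the fingers are about 30 mm higher than the description implies. I'll open, go 26 mm deeper while checking force, and grip again.

```bash
python3 -m jog '[{"grip":9.4,"x":0,"y":0,"z":0,"ax":-0.5,"ay":-0.5,"az":-0.3},{"grip":9.4,"x":0,"y":-0.1,"z":0,"ax":0,"ay":0,"az":0},{"grip":9.4,"x":0,"y":0,"z":0,"ax":0,"ay":0,"az":0},{"grip":9.4,"x":0,"y":0,"z":0,"ax":0,"ay":0,"az":0},{"grip":9.4,"x":0,"y":0,"z":0,"ax":0,"ay":0,"az":0},{"grip":9.4,"x":0,"y":0,"z":0,"ax":0,"ay":0,"az":0},{"grip":9.4,"x":0.7,"y":0,"z":0,"ax":0,"ay":0,"az":0},{"grip":9.4,"x":0.7,"y":0,"z":0,"ax":0,"ay":0,"az":0}]' && python3 -m jog '[{"grip":9.4,"x":0.6,"y":0,"z":0,"ax":0,"ay":0,"az":0},{"grip":9.4,"x":0.6,"y":0,"z":0,"ax":0,"ay":0,"az":0},{"grip":4.5,"x":0,"y":0,"z":0,"ax":0,"ay":0,"az":0},{"grip":4.5,"x":0,"y":0,"z":0,"ax":0,"ay":0,"az":0},{"grip":4.5,"x":0,"y":0,"z":0,"ax":0,"ay":0,"az":0},{"grip":4.5,"x":0,"y":0,"z":0,"ax":0,"ay":0,"az":0},{"grip":4.5,"x":0,"y":0,"z":0,"ax":0,"ay":0,"az":0},{"grip":4.5,"x":0,"y":0,"z":0,"ax":0,"ay":0,"az":0},{"grip":4.5,"x":0,"y":0,"z":0,"ax":0,"ay":0,"az":0}]' 30;  python3 - <<'E'
from h import *
from plant import robot
q=np.load("q.npy");st=robot.get_state();print(st["joints"].round(2),st["force"],st["ft_torque"].round(2))
go(st,*grip(q,q[3],[0,0,2.5]));go(st,*grip(q,0,[0,0,2.5]))
E
```

```text
clock: 5.55
position: [507.1, -173.4, 96.8]
orientation: [0.839, -0.004, -0.516, 0.169]
force: [-0.3, -0.1, -0.6]
opening: 94.3
clock: 6.45
position: [514.2, -177.9, 84.5]
orientation: [0.839, -0.005, -0.517, 0.17]
force: [3.2, 3.3, -2.4]
opening: 52.9
[-0.51  0.12  2.21  0.23  0.29  0.61] [ 3.15188189  3.30440712 -2.444711  ] [1.03 0.09 0.68]
turn [ 0.05  0.02 -0.2 ] shift [ 0.15 -0.27  0.01]
turn [35.17 -0.04 -0.2 ] shift [ 0.15 -0.22  0.16]
```

Gripped at 52.9 mm, as the 53 mm case should be. Turning +35° about tool x (clockwise from above).

```bash
python3 -m jog '[{"grip":4.5,"x":0,"y":0,"z":0,"ax":4,"ay":0,"az":0},{"grip":4.5,"x":0,"y":0,"z":0,"ax":6,"ay":0,"az":0},{"grip":4.5,"x":0,"y":0,"z":0,"ax":6,"ay":0,"az":0},{"grip":4.5,"x":0,"y":0,"z":0,"ax":6,"ay":0,"az":0},{"grip":4.5,"x":0,"y":0,"z":0,"ax":6,"ay":0,"az":0},{"grip":4.5,"x":0,"y":0,"z":0,"ax":4,"ay":0,"az":0},{"grip":4.5,"x":0,"y":0,"z":0,"ax":0,"ay":0,"az":0},{"grip":4.5,"x":0,"y":0,"z":0,"ax":0,"ay":0,"az":0}]' ;  python3 - <<'E'
from h import *
from plant import robot
q=np.load("q.npy");st=robot.get_state();print(st["joints"].round(2),st["force"],st["ft_torque"].round(2))
go(st,*grip(q,0,[0,0,2.5]))
E
```

```text
clock: 7.25
position: [514.2, -177.8, 84.5]
orientation: [0.853, -0.152, -0.494, -0.076]
force: [-0.3, -1.8, -3.2]
opening: 52.8
[-0.51  0.12  2.21  0.23  0.29  1.19] [-0.25205839 -1.77042956 -3.24349843] [0.49 0.27 0.07]
turn [ 2.12 -0.05 -0.16] shift [ 0.15 -0.21  0.16]
```

```bash
python3 -m jog '[{"grip":4.5,"x":0,"y":0,"z":0,"ax":2,"ay":0,"az":0},{"grip":4.5,"x":0,"y":0,"z":0,"ax":0,"ay":0,"az":0},{"grip":4.5,"x":0,"y":0,"z":0,"ax":0,"ay":0,"az":0}]';  python3 - <<'E'
from h import *
from plant import robot
q=np.load("q.npy");st=robot.get_state();print(st["force"],st["ft_torque"].round(2))
go(st,*grip(q,0,[0,0,2.5]));pickle.dump(st,open("g0.pkl","wb"))
E
python3 -m jog '[{"grip":9.4,"x":0,"y":0,"z":0,"ax":0,"ay":0,"az":0},{"grip":9.4,"x":0,"y":0,"z":0,"ax":0,"ay":0,"az":0},{"grip":9.4,"x":0,"y":0,"z":0,"ax":0,"ay":0,"az":0},{"grip":9.4,"x":0,"y":0,"z":0,"ax":0,"ay":0,"az":0},{"grip":9.4,"x":-2,"y":0,"z":0,"ax":0,"ay":0,"az":0},{"grip":9.4,"x":-4,"y":0,"z":0,"ax":0,"ay":0,"az":0},{"grip":9.4,"x":-4,"y":0,"z":0,"ax":0,"ay":0,"az":0},{"grip":9.4,"x":-4,"y":0,"z":0,"ax":0,"ay":0,"az":0},{"grip":9.4,"x":0,"y":0,"z":0,"ax":0,"ay":0,"az":0}]'
python3 - <<'E'
from h import *
from plant import robot
w=robot.get_image("wrist");w["st"]=robot.get_state();pickle.dump(w,open("w3.pkl","wb"))
im=cv2.resize(w["image"][40:280,130:400],(675,600),interpolation=cv2.INTER_CUBIC)[:,:,::-1]
cv2.imwrite("pics/w3.png",(255*(im/255.)**.6).astype(np.uint8))
E
```

```text
clock: 7.55
position: [514.2, -177.8, 84.5]
orientation: [0.851, -0.16, -0.492, -0.09]
force: [-0.6, -2.2, -1.7]
opening: 52.8
[-0.63300396 -2.22711071 -1.7264747 ] [ 0.42  0.26 -0.03]
turn [ 0.26 -0.04 -0.15] shift [ 0.15 -0.21  0.16]
clock: 8.45
position: [446.6, -151.0, 209.4]
orientation: [0.851, -0.159, -0.493, -0.088]
force: [1.1, -0.8, 0.5]
opening: 94.2
```

View pics/w3.png

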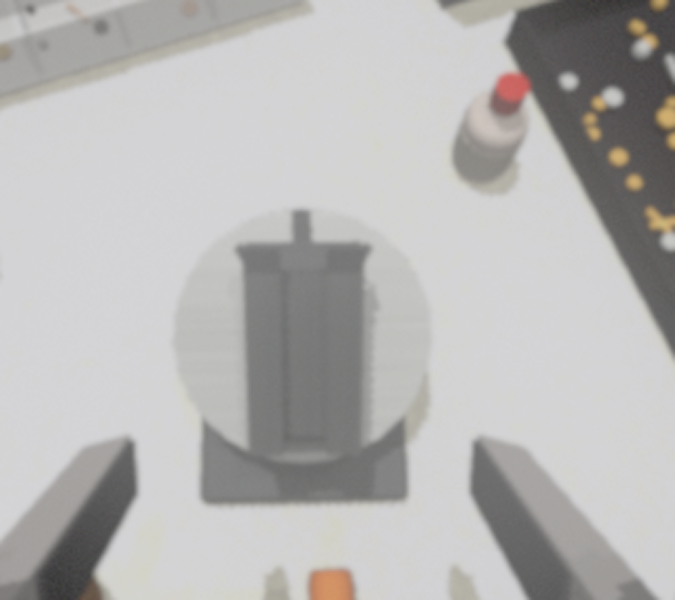

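The mark (302,225) sits right on the line of the mouth (304,245), so the holder is at 0 to about a degree. Refining the stand position from this view and planning the plate grasp.

Run:
```python
from h import *
from plant import robot
q=np.load("q.npy");w=pickle.load(open("w3.pkl","rb"));g=pickle.load(open("g0.pkl","rb"))
def r(a):
    C=np.vstack([circ(*a,-.368,1,0),circ(*a,-.368,1,-10)]) if 0 else circ(a[0],a[1],-.368,1,0)
    P=(proj(w,C)+.5-[130,40])*2.5-.5
    return [P[:,0].min()-173,P[:,0].max()-432,P[:,1].min()-208,P[:,1].max()-464]
s=least_squares(r,[518,-177]);print(s.x,s.fun)
Rg=Ro.from_quat(g["orientation"]).as_matrix();R,p=dialT(*q[:3])
print("g0 in dial frame",(R.T@(g["position"]-p)).round(2),"tool y in dial",(R.T@Rg[:,1]).round(3))
st=robot.get_state();a=np.radians(20.7);c=np.array([486.5,192.5]);n=np.array([np.cos(a),np.sin(a)])
x=np.array([0,0,-1.]);y=np.array([-n[1],n[0],0])
G=np.c_[x,y,np.cross(x,y)]
pos=np.r_[c+38*n,110];print(pos,st["joints"].round(2));go(st,pos,G);go(st,pos,np.c_[x,-y,np.cross(x,-y)])
R0=Ro.from_quat(st["orientation"]);print((R0.inv()*Ro.from_matrix(G)).as_rotvec(degrees=True))
```

```text
[ 518.31511985 -178.86726816] [-0.97132032  0.97357308  0.27162807 -0.37171056]
g0 in dial frame [ 1.6  -2.08 10.03] tool y in dial [ 0.004 -1.     0.003]
[522.04687317 205.93204406 110.        ] [-0.54 -0.17  2.11  0.13  0.69  1.31]
turn [-40.55 -28.24 -11.11] shift [  9.7  -30.67 -19.71]
turn [-40.55 -28.24 -11.11] shift [  9.7  -30.67 -19.71]
[134.64248074 -13.97491583  35.52785287]
```

```bash
python3 -m jog '[{"grip":9.4,"x":0,"y":0,"z":0,"ax":-6.76,"ay":-4.7,"az":-1.85},{"grip":9.4,"x":0,"y":0,"z":0,"ax":-6.76,"ay":-4.7,"az":-1.85},{"grip":9.4,"x":0,"y":0,"z":0,"ax":-6.76,"ay":-4.7,"az":-1.85},{"grip":9.4,"x":0,"y":0,"z":0,"ax":-6.76,"ay":-4.7,"az":-1.85},{"grip":9.4,"x":0,"y":0,"z":0,"ax":-6.76,"ay":-4.7,"az":-1.85},{"grip":9.4,"x":0,"y":0,"z":0,"ax":-6.76,"ay":-4.7,"az":-1.85},{"grip":9.4,"x":0.6,"y":-3.8,"z":-2.4,"ax":0,"ay":0,"az":0},{"grip":9.4,"x":0.6,"y":-3.8,"z":-2.4,"ax":0,"ay":0,"az":0},{"grip":9.4,"x":0.6,"y":-3.8,"z":-2.4,"ax":0,"ay":0,"az":0},{"grip":9.4,"x":0.6,"y":-3.8,"z":-2.4,"ax":0,"ay":0,"az":0},{"grip":9.4,"x":0.6,"y":-3.8,"z":-2.4,"ax":0,"ay":0,"az":0},{"grip":9.4,"x":0.6,"y":-3.8,"z":-2.4,"ax":0,"ay":0,"az":0},{"grip":9.4,"x":0.6,"y":-3.8,"z":-2.4,"ax":0,"ay":0,"az":0},{"grip":9.4,"x":0.6,"y":-3.8,"z":-2.4,"ax":0,"ay":0,"az":0},{"grip":9.4,"x":0,"y":0,"z":0,"ax":0,"ay":0,"az":0}]' ;  python3 - <<'E'
from h import *
from plant import robot
st=robot.get_state();a=np.radians(20.7);c=np.array([486.5,192.5]);n=np.array([np.cos(a),np.sin(a)])
x=np.array([0,0,-1.]);y=np.array([-n[1],n[0],0]);go(st,np.r_[c+38*n,100],np.c_[x,y,np.cross(x,y)])
w=robot.get_image("wrist");w["st"]=st;pickle.dump(w,open("w4.pkl","wb"))
cv2.imwrite("pics/w4.png",cv2.resize(w["image"][:,:,::-1],(800,600),interpolation=cv2.INTER_CUBIC))
E
```

```text
clock: 10.0
position: [512.6, 217.8, 126.2]
orientation: [-0.679, -0.137, 0.71, -0.126]
force: [-0.8, -0.0, -0.3]
opening: 93.8
turn [0.69 2.26 1.3 ] shift [ 2.62  1.44 -0.47]
```

View pics/w4.png

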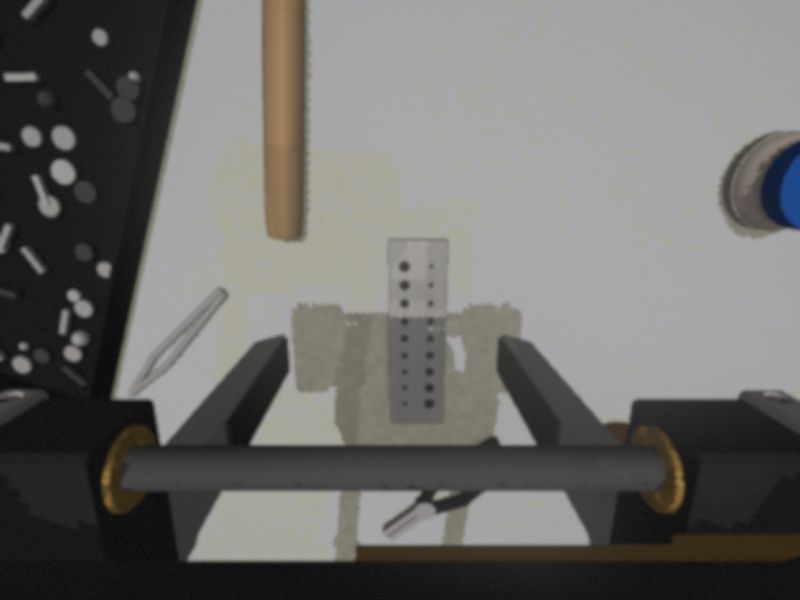

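Plate corners at (388,239), (448,239), (443,423), (389,420): clear of pliers (440,515), tweezers and hammer handle.

Run:
```python
from h import *
from plant import robot
w=pickle.load(open("w4.pkl","rb"));st=robot.get_state()
P=np.array([atz(w,*p,28)[:2] for p in((388,239),(448,239),(443,423),(389,421))]);print(P)
c=P.mean(0);f=(P[0]+P[1]-P[2]-P[3])/2;a=np.arctan2(f[1],f[0]);print(c,np.linalg.norm(f),np.degrees(a))
n=np.array([np.cos(a),np.sin(a)]);x=np.array([0,0,-1.]);y=np.array([-n[1],n[0],0])
c=c*.6+np.array([488,192.5])*.4;print(c)
for z in(70,3): go(st,np.r_[c+38*n,z],np.c_[x,y,np.cross(x,y)])
```

```text
[[542.5 235.6]
 [556.9 199.2]
 [428.5 147.2]
 [414.8 185.3]]
[485.675 191.825] 137.88808868063987 21.77440319540239
[486.605 192.095]
turn [-0.43  2.37  1.23] shift [ 5.62  1.21 -0.6 ]
turn [-0.43  2.37  1.23] shift [12.32  1.21 -0.6 ]
```

```bash
python3 -m jog '[{"grip":7,"x":0,"y":0,"z":0,"ax":-0.4,"ay":2.4,"az":1.2},{"grip":7,"x":1,"y":1.2,"z":-0.6,"ax":0,"ay":0,"az":0},{"grip":7,"x":2.3,"y":0,"z":0,"ax":0,"ay":0,"az":0},{"grip":7,"x":2.3,"y":0,"z":0,"ax":0,"ay":0,"az":0},{"grip":7,"x":0,"y":0,"z":0,"ax":0,"ay":0,"az":0}]';  python3 - <<'E'
from h import *
from plant import robot
st=robot.get_state();a=np.radians(21.3);c=np.array([486.6,192.1]);n=np.array([np.cos(a),np.sin(a)])
x=np.array([0,0,-1.]);y=np.array([-n[1],n[0],0]);go(st,np.r_[c+38*n,3],np.c_[x,y,np.cross(x,y)])
E
```

```text
clock: 10.55
position: [522.7, 198.7, 62.4]
orientation: [-0.692, -0.131, 0.697, -0.134]
force: [-1.6, -0.8, -0.1]
opening: 69.6
turn [ 0.37  0.42 -0.17] shift [ 5.94 -0.7  -0.2 ]
```

```bash
python3 -m jog '[{"grip":7,"x":0,"y":-0.7,"z":-0.2,"ax":0.4,"ay":0.4,"az":0},{"grip":7,"x":2,"y":0,"z":0,"ax":0,"ay":0,"az":0},{"grip":7,"x":2,"y":0,"z":0,"ax":0,"ay":0,"az":0},{"grip":7,"x":0,"y":0,"z":0,"ax":0,"ay":0,"az":0}]';  python3 - <<'E'
from h import *
from plant import robot
st=robot.get_state();a=np.radians(21.3);c=np.array([486.6,192.1]);n=np.array([np.cos(a),np.sin(a)])
x=np.array([0,0,-1.]);y=np.array([-n[1],n[0],0]);print(st["force"]);go(st,np.r_[c+38*n,3],np.c_[x,y,np.cross(x,y)])
E
```

```text
clock: 10.95
position: [526.0, 203.4, 23.2]
orientation: [0.697, 0.127, -0.694, 0.129]
force: [-0.1, -0.1, 0.8]
opening: 70.4
[-0.13643866 -0.13691413  0.78215611]
turn [-0.41 -0.23 -0.22] shift [ 2.02 -0.37  0.29]
```

```bash
python3 -m jog '[{"grip":7,"x":0,"y":-0.3,"z":0.3,"ax":-0.4,"ay":-0.2,"az":-0.2},{"grip":7,"x":1,"y":0,"z":0,"ax":0,"ay":0,"az":0},{"grip":7,"x":1,"y":0,"z":0,"ax":0,"ay":0,"az":0},{"grip":7,"x":0,"y":0,"z":0,"ax":0,"ay":0,"az":0}]';  python3 - <<'E'
from h import *
from plant import robot
st=robot.get_state();a=np.radians(21.3);c=np.array([486.6,192.1]);n=np.array([np.cos(a),np.sin(a)])
x=np.array([0,0,-1.]);y=np.array([-n[1],n[0],0]);print(st["force"]);go(st,np.r_[c+38*n,3],np.c_[x,y,np.cross(x,y)])
E
```

```text
clock: 11.35
position: [525.0, 205.8, 5.6]
orientation: [0.697, 0.131, -0.692, 0.13]
force: [-0.5, -0.6, 0.2]
opening: 69.8
[-0.47511799 -0.62596201  0.21831127]
turn [-0.02 -0.41 -0.04] shift [ 0.26 -0.12  0.28]
```

```bash
python3 -m jog '[{"grip":7,"x":0.2,"y":-0.1,"z":0,"ax":0,"ay":-0.4,"az":0},{"grip":7,"x":0,"y":0,"z":0,"ax":0,"ay":0,"az":0},{"grip":3,"x":0,"y":0,"z":0,"ax":0,"ay":0,"az":0},{"grip":3,"x":0,"y":0,"z":0,"ax":0,"ay":0,"az":0},{"grip":3,"x":0,"y":0,"z":0,"ax":0,"ay":0,"az":0},{"grip":3,"x":0,"y":0,"z":0,"ax":0,"ay":0,"az":0},{"grip":3,"x":0,"y":0,"z":0,"ax":0,"ay":0,"az":0},{"grip":3,"x":0,"y":0,"z":0,"ax":0,"ay":0,"az":0},{"grip":3,"x":0,"y":0,"z":0,"ax":0,"ay":0,"az":0}]' 60;  python3 - <<'E'
from h import *
from plant import robot
st=robot.get_state();pickle.dump(st,open("p0.pkl","wb"));R=Ro.from_quat(st["orientation"]).as_matrix();print(st["force"],R.round(3).tolist(),st["joints"].round(2))
E
```

```text
clock: 12.25
position: [525.4, 207.2, 4.2]
orientation: [0.695, 0.13, -0.694, 0.131]
force: [0.3, -0.7, -1.2]
opening: 39.4
[ 0.32736973 -0.74698328 -1.18662194] [[0.002, 0.363, -0.932], [-0.0, -0.932, -0.363], [-1.0, 0.001, -0.001]] [ 0.25  0.44  1.8  -0.    0.9   1.45]
```

Plate gripped (39.4 mm). Lift it and plan the pre-insertion pose in front of the mouth.

```bash
cat >> h.py <<'E'
def ins(X,h=0,y=-2.08,q=None,off=41.6,px=20.8):
    g=pickle.load(open("g0.pkl","rb"));q=np.load("q.npy")
    R,p=dialT(*q[:3]);x=-R[:,2];yy=-R[:,1]
    return p+R@np.array([X+off,y,32.5-px+h]),np.c_[x,yy,np.cross(x,yy)]
E
python3 -m jog '[{"grip":3,"x":-1,"y":0,"z":0,"ax":0,"ay":0,"az":0},{"grip":3,"x":-3,"y":0,"z":0,"ax":0,"ay":0,"az":0},{"grip":3,"x":-4,"y":0,"z":0,"ax":0,"ay":0,"az":0},{"grip":3,"x":-4,"y":0,"z":0,"ax":0,"ay":0,"az":0},{"grip":3,"x":-4,"y":0,"z":0,"ax":0,"ay":0,"az":0},{"grip":3,"x":-4,"y":0,"z":0,"ax":0,"ay":0,"az":0},{"grip":3,"x":-2,"y":0,"z":0,"ax":0,"ay":0,"az":0},{"grip":3,"x":0,"y":0,"z":0,"ax":0,"ay":0,"az":0}]';  python3 - <<'E'
from h import *
from plant import robot
st=robot.get_state();print(st["force"])
for X,h in((150,50),(145,0)): P=ins(X,h);print(P[0].round(0));go(st,*P)
E
```

```text
clock: 13.05
position: [522.8, 206.7, 234.4]
orientation: [-0.694, -0.13, 0.696, -0.131]
force: [0.4, 0.3, -2.0]
opening: 39.0
[ 0.3758226   0.28809875 -2.04191316]
[ 644. -228.  224.]
turn [41.55 28.76 11.05] shift [ 14.38  36.15 -22.88]
[ 663. -236.  178.]
turn [41.55 28.76 11.05] shift [ 19.38  36.15 -22.38]
```

```bash
python3 -m jog '[{"grip":3,"x":0,"y":0,"z":0,"ax":5.9,"ay":4.1,"az":1.6},{"grip":3,"x":0,"y":0,"z":0,"ax":5.9,"ay":4.1,"az":1.6},{"grip":3,"x":0,"y":0,"z":0,"ax":5.9,"ay":4.1,"az":1.6},{"grip":3,"x":0,"y":0,"z":0,"ax":5.9,"ay":4.1,"az":1.6},{"grip":3,"x":0,"y":0,"z":0,"ax":5.9,"ay":4.1,"az":1.6},{"grip":3,"x":0,"y":0,"z":0,"ax":5.9,"ay":4.1,"az":1.6},{"grip":3,"x":0,"y":0,"z":0,"ax":5.9,"ay":4.1,"az":1.6},{"grip":3,"x":0,"y":0,"z":0,"ax":0,"ay":0,"az":0},{"grip":3,"x":1,"y":2.4,"z":-1.5,"ax":0,"ay":0,"az":0},{"grip":3,"x":1.3,"y":3.4,"z":-2.2,"ax":0,"ay":0,"az":0},{"grip":3,"x":1.3,"y":3.4,"z":-2.2,"ax":0,"ay":0,"az":0},{"grip":3,"x":1.3,"y":3.4,"z":-2.2,"ax":0,"ay":0,"az":0},{"grip":3,"x":1.3,"y":3.4,"z":-2.2,"ax":0,"ay":0,"az":0},{"grip":3,"x":1.3,"y":3.4,"z":-2.2,"ax":0,"ay":0,"az":0},{"grip":3,"x":1.3,"y":3.4,"z":-2.2,"ax":0,"ay":0,"az":0},{"grip":3,"x":1.3,"y":3.4,"z":-2.2,"ax":0,"ay":0,"az":0},{"grip":3,"x":1.3,"y":3.4,"z":-2.2,"ax":0,"ay":0,"az":0},{"grip":3,"x":1,"y":2.4,"z":-1.5,"ax":0,"ay":0,"az":0},{"grip":3,"x":0,"y":0,"z":0,"ax":0,"ay":0,"az":0}]';  python3 - <<'E'
from h import *
from plant import robot
st=robot.get_state();print(st["force"],st["joints"].round(2))
for X,h in((150,50),(145,0)): P=ins(X,h);go(st,*P)
E
```

```text
clock: 14.95
position: [614.8, -205.6, 205.8]
orientation: [0.84, -0.173, -0.502, -0.11]
force: [-0.3, 0.2, -2.2]
opening: 39.0
[-0.31456782  0.20923509 -2.16350679] [-0.45  0.14  1.8   0.04  0.71  1.52]
turn [-2.47  1.77 -0.64] shift [ 0.14  1.05 -3.94]
turn [-2.47  1.77 -0.64] shift [ 5.14  1.05 -3.44]
```

```bash
python3 -m jog '[{"grip":3,"x":0,"y":0,"z":-2,"ax":-2.5,"ay":1.8,"az":-0.6},{"grip":3,"x":0,"y":1,"z":-2,"ax":0,"ay":0,"az":0},{"grip":3,"x":1,"y":0,"z":0,"ax":0,"ay":0,"az":0},{"grip":3,"x":2,"y":0,"z":0,"ax":0,"ay":0,"az":0},{"grip":3,"x":1.5,"y":0,"z":0,"ax":0,"ay":0,"az":0},{"grip":3,"x":0,"y":0,"z":0,"ax":0,"ay":0,"az":0}]';  python3 - <<'E'
from h import *
from plant import robot
st=robot.get_state();print(st["force"],st["joints"].round(2));P=ins(130);go(st,*P)
E
```

```text
clock: 15.55
position: [659.5, -235.3, 176.4]
orientation: [0.847, -0.161, -0.497, -0.101]
force: [-0.4, 0.2, -2.5]
opening: 39.1
[-0.40054586  0.15631495 -2.48872081] [-0.47  0.23  1.76  0.09  0.64  1.43]
turn [-0.93  0.92  0.19] shift [-0.02 -0.09  1.12]
```

```bash
python3 -m jog '[{"grip":3,"x":0,"y":-0.1,"z":0.5,"ax":-0.9,"ay":0.9,"az":0.2},{"grip":3,"x":0,"y":0,"z":0.5,"ax":0,"ay":0,"az":0},{"grip":3,"x":0,"y":0,"z":0,"ax":0,"ay":0,"az":0}]';  python3 - <<'E'
from h import *
from fit import hp
from plant import robot
st=robot.get_state();P=ins(130);go(st,*P)
q=np.load("q.npy").copy();q[3]=0;q[0]-=.7;q[1]-=1.9
s=robot.get_image("side");w=robot.get_image("scene");pickle.dump((s,w,st),open("i1.pkl","wb"))
Rt=Ro.from_quat(st["orientation"]).as_matrix()
pl=np.array([st["position"]+Rt@np.array([-20.8+t,sy*20,41.6+sz*70]) for t in(-3,3) for sy,sz in((1,1),(-1,1),(-1,-1),(1,-1))])
ca=hp(q,[[-45,26.5,41],[-45,-26.5,41],[40,26.5,41],[40,-26.5,41],[-45,26.5,24],[40,26.5,24],[51,30,41],[51,-30,41],[51,30,24]])
out=[]
for r,ox,oy,W,H in((s,170,80,110,100),(w,150,180,110,100)):
    im=cv2.resize(r["image"][oy:oy+H,ox:ox+W],(400,364),interpolation=cv2.INTER_CUBIC)[:,:,::-1]
    im=(255*(im/255.)**.6).astype(np.uint8)
    f=lambda P:((proj(r,P)+.5-[ox,oy])*400/W).round().astype(int)
    A=f(pl);cv2.polylines(im,[A[:4]],True,(0,0,255),1);B=f(ca)
    for b in B: cv2.circle(im,tuple(int(v) for v in b),2,(0,220,0),-1)
    out.append(im)
cv2.imwrite("pics/i1.png",np.hstack(out))
E
```

```text
clock: 15.85
position: [649.6, -228.1, 168.4]
orientation: [0.85, -0.159, -0.494, -0.094]
force: [-0.9, -0.1, -2.0]
opening: 39.4
turn [-0.07  0.35  0.11] shift [-0.12  0.22 -0.3 ]
```

View pics/i1.png

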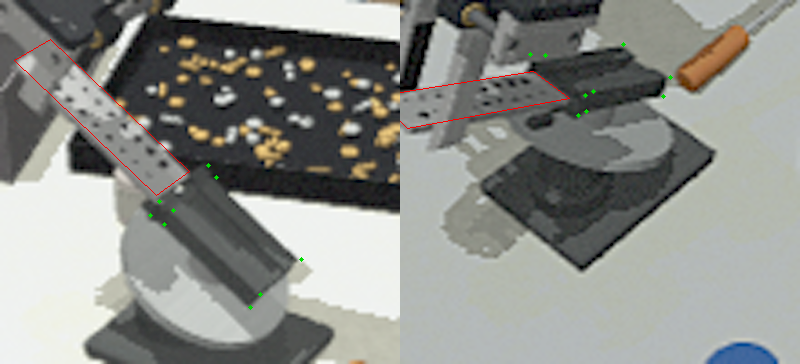

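Overlay: plate (red) agrees with the seen plate within about 1 px, and the leading end at side (170,185) points into the mouth. Advancing with force checks.

```bash
cat > chk.py <<'E'
from h import *
from plant import robot
st=robot.get_state();q=np.load("q.npy");R,p=dialT(*q[:3]);P=ins(30)
print("X",((R.T@(st["position"]-p))[0]-41.6).round(1),"F dial frame",(R.T@st["force"]).round(1),"tq",(R.T@st["ft_torque"]).round(2),st["opening"].round(1));go(st,*P)
E
python3 -m jog '[{"grip":3,"x":-0.1,"y":0.2,"z":0,"ax":0,"ay":0.4,"az":0.1},{"grip":3,"x":0,"y":0,"z":0,"ax":0,"ay":0,"az":0}]'>/dev/null; python3 chk.py; python3 -m jog '[{"grip":3,"x":0,"y":0,"z":0.6,"ax":0,"ay":0,"az":0},{"grip":3,"x":0,"y":0,"z":0.6,"ax":0,"ay":0,"az":0},{"grip":3,"x":0,"y":0,"z":0,"ax":0,"ay":0,"az":0}]'>/dev/null; python3 chk.py
```

```text
Traceback (most recent call last):
  File "chk.py", line 4, in <module>
    print("X",((R.T@(st["position"]-p))[0]-41.6).round(1),"F dial frame",(R.T@st["force"]).round(1),"tq",(R.T@st["ft_torque"]).round(2),st["opening"].round(1));go(st,*P)
                                                                                                                                        ^^^^^^^^^^^^^^^^^^^
AttributeError: 'float' object has no attribute 'round'
Traceback (most recent call last):
  File "chk.py", line 4, in <module>
    print("X",((R.T@(st["position"]-p))[0]-41.6).round(1),"F dial frame",(R.T@st["force"]).round(1),"tq",(R.T@st["ft_torque"]).round(2),st["opening"].round(1));go(st,*P)
                                                                                                                                        ^^^^^^^^^^^^^^^^^^^
AttributeError: 'float' object has no attribute 'round'
```

```bash
sed -i 's/st\["opening"\].round(1)/round(st["opening"],1)/' chk.py; python3 chk.py
```

```text
X 117.4 F dial frame [-1.6 -0.5 -1.7] tq [ 0.03  0.42 -0.05] 39.1
turn [-0.09 -0.37 -0.04] shift [ 0.13 -0.05  8.74]
```

```bash
python3 -m jog '[{"grip":3,"x":0.1,"y":-0.05,"z":0,"ax":0,"ay":-0.3,"az":0},{"grip":3,"x":0,"y":0,"z":0,"ax":0,"ay":0,"az":0}]'>/dev/null; python3 chk.py; python3 -m jog '[{"grip":3,"x":0,"y":0,"z":0.4,"ax":0,"ay":0,"az":0},{"grip":3,"x":0,"y":0,"z":0.4,"ax":0,"ay":0,"az":0},{"grip":3,"x":0,"y":0,"z":0,"ax":0,"ay":0,"az":0}]'>/dev/null; python3 chk.py
```

```text
X 117.3 F dial frame [-1.   0.1 -2.9] tq [ 0.09  0.48 -0.02] 39.3
turn [-0.11 -0.06 -0.05] shift [ 0.04 -0.01  8.73]
X 109.2 F dial frame [-1.6 -0.  -2.5] tq [ 0.09  0.46 -0.09] 39.2
turn [-0.13 -0.08 -0.02] shift [0.02 0.02 7.92]
```

```bash
python3 -m jog '[{"grip":3,"x":0,"y":0,"z":0.5,"ax":0,"ay":0,"az":0},{"grip":3,"x":0,"y":0,"z":0.5,"ax":0,"ay":0,"az":0},{"grip":3,"x":0,"y":0,"z":0,"ax":0,"ay":0,"az":0}]'>/dev/null; python3 chk.py; python3 -m jog '[{"grip":3,"x":0,"y":0,"z":0.5,"ax":0,"ay":0,"az":0},{"grip":3,"x":0,"y":0,"z":0.5,"ax":0,"ay":0,"az":0},{"grip":3,"x":0,"y":0,"z":0,"ax":0,"ay":0,"az":0}]'>/dev/null; python3 chk.py
```

```text
X 97.8 F dial frame [-0.8  0.5 -0.7] tq [ 0.04  0.39 -0.04] 39.1
turn [-0.11 -0.04 -0.02] shift [0.02 0.03 6.78]
X 86.6 F dial frame [-0.8  0.5 -1.9] tq [ 0.04  0.43 -0.02] 38.9
turn [-0.11 -0.02 -0.03] shift [0.02 0.02 5.66]
```

Entered 23 mm with no force. Continuing.

```bash
python3 -m jog '[{"grip":3,"x":0,"y":0,"z":0.8,"ax":0,"ay":0,"az":0},{"grip":3,"x":0,"y":0,"z":0.8,"ax":0,"ay":0,"az":0},{"grip":3,"x":0,"y":0,"z":0,"ax":0,"ay":0,"az":0}]'>/dev/null; python3 chk.py; python3 -m jog '[{"grip":3,"x":0,"y":0,"z":0.8,"ax":0,"ay":0,"az":0},{"grip":3,"x":0,"y":0,"z":0.8,"ax":0,"ay":0,"az":0},{"grip":3,"x":0,"y":0,"z":0,"ax":0,"ay":0,"az":0}]'>/dev/null; python3 chk.py
```

```text
X 68.9 F dial frame [-1.5 -0.5 -2.1] tq [ 0.01  0.47 -0.02] 38.7
turn [-0.1  -0.   -0.03] shift [0.02 0.03 3.89]
X 51.2 F dial frame [-1.  -0.7 -2.1] tq [ 0.06  0.47 -0.05] 39.1
turn [-0.1   0.02 -0.03] shift [0.02 0.03 2.12]
```

```bash
python3 -m jog '[{"grip":3,"x":0,"y":0,"z":0.6,"ax":0,"ay":0,"az":0},{"grip":3,"x":0,"y":0,"z":0.5,"ax":0,"ay":0,"az":0},{"grip":3,"x":0,"y":0,"z":0,"ax":0,"ay":0,"az":0}]'>/dev/null; python3 chk.py; python3 -m jog '[{"grip":3,"x":0,"y":0,"z":0.3,"ax":0,"ay":0,"az":0},{"grip":3,"x":0,"y":0,"z":0.2,"ax":0,"ay":0,"az":0},{"grip":3,"x":0,"y":0,"z":0,"ax":0,"ay":0,"az":0}]'>/dev/null; python3 chk.py
```

```text
X 39.4 F dial frame [-1.4  0.5 -2.4] tq [ 0.02  0.44 -0.02] 38.9
turn [-0.1  -0.01 -0.04] shift [0.03 0.02 0.94]
X 34.7 F dial frame [-0.9  0.1 -2.1] tq [-0.    0.47 -0.1 ] 39.1
turn [-0.1  -0.08 -0.05] shift [0.04 0.01 0.47]
```

Nearing home: small steps until the closed back is felt.

```bash
python3 -m jog '[{"grip":3,"x":0,"y":0,"z":0.2,"ax":0,"ay":0,"az":0},{"grip":3,"x":0,"y":0,"z":0.1,"ax":0,"ay":0,"az":0},{"grip":3,"x":0,"y":0,"z":0,"ax":0,"ay":0,"az":0}]'>/dev/null; python3 chk.py; python3 -m jog '[{"grip":3,"x":0,"y":0,"z":0.15,"ax":0,"ay":0,"az":0},{"grip":3,"x":0,"y":0,"z":0,"ax":0,"ay":0,"az":0}]'>/dev/null; python3 chk.py;  python3 -m jog '[{"grip":3,"x":0,"y":0,"z":0.15,"ax":0,"ay":0,"az":0},{"grip":3,"x":0,"y":0,"z":0,"ax":0,"ay":0,"az":0}]'>/dev/null; python3 chk.py
```

```text
X 33.8 F dial frame [-0.4  0.2 -1.8] tq [ 0.11  0.4  -0.02] 38.9
turn [-0.11 -0.3  -0.07] shift [ 0.06 -0.    0.38]
X 33.8 F dial frame [-0.3 -0.7 -1.6] tq [ 0.11  0.35 -0.01] 39.1
turn [-0.12 -0.46 -0.08] shift [ 0.08 -0.01  0.38]
X 33.8 F dial frame [ 0.6  0.5 -2.9] tq [ 0.17  0.26 -0.02] 39.1
turn [-0.14 -0.62 -0.09] shift [ 0.09 -0.02  0.38]
```

```bash
python3 -m jog '[{"grip":3,"x":0,"y":0,"z":0.4,"ax":0,"ay":0.6,"az":0},{"grip":3,"x":0,"y":0,"z":0.4,"ax":0,"ay":0,"az":0}]'>/dev/null; python3 chk.py
python3 - <<'E'
from h import *
from fit import hp
from plant import robot
st=robot.get_state()
q=np.load("q.npy").copy();q[3]=0;q[0]-=.7;q[1]-=1.9
s=robot.get_image("side");w=robot.get_image("scene");pickle.dump((s,w,st),open("i2.pkl","wb"))
out=[]
for r,ox,oy,W,H in((s,170,80,110,100),(w,150,180,110,100)):
    im=cv2.resize(r["image"][oy:oy+H,ox:ox+W],(400,364),interpolation=cv2.INTER_CUBIC)[:,:,::-1]
    im=(255*(im/255.)**.6).astype(np.uint8)
    f=lambda P:((proj(r,P)+.5-[ox,oy])*400/W).round().astype(int)
    for b in f(hp(q,[[100,20,35.5],[100,-20,35.5],[-45,26.5,41],[51,30,41],[51,-30,41]])): cv2.circle(im,tuple(int(v) for v in b),2,(0,220,0),-1)
    out.append(im)
cv2.imwrite("pics/i2.png",np.hstack(out))
E
```

```text
X 34.1 F dial frame [ 7.   3.3 -8.4] tq [ 0.93 -0.88 -0.12] 39.0
turn [-0.24 -2.14 -0.18] shift [ 0.17 -0.08  0.41]
```

Run:
```python
from h import *
from fit import hp
from scipy.ndimage import map_coordinates
q=np.load("q.npy").copy();q[3]=0;q[0]-=.7;q[1]-=1.9
for n,xs in(("i1",np.arange(180,216,2)),("i2",np.arange(52,120,2))):
    s,w,st=pickle.load(open(n+".pkl","rb"))
    for nm,r in(("side",s),("scene",w)):
        g=r["image"].mean(2)
        for y in(-14,0,14):
            uv=proj(r,hp(q,[[x,y,35.5] for x in xs]));print(n,nm,y,xs[0],map_coordinates(g,[uv[:,1],uv[:,0]],order=1).round().astype(int).tolist())
```

```text
i1 side -14 180 [81, 81, 81, 82, 83, 84, 84, 83, 82, 84, 87, 93, 83, 82, 81, 81, 79, 80]
i1 side 0 180 [74, 79, 82, 83, 82, 82, 82, 82, 82, 82, 82, 83, 82, 82, 83, 83, 81, 81]
i1 side 14 180 [97, 100, 112, 144, 174, 180, 167, 118, 65, 50, 47, 46, 47, 47, 44, 41, 42, 42]
i1 scene -14 180 [83, 95, 102, 102, 108, 116, 117, 120, 116, 97, 44, 17, 0, 0, 5, 6, 4, 2]
i1 scene 0 180 [103, 105, 104, 104, 102, 102, 105, 110, 108, 96, 91, 109, 135, 149, 149, 149, 154, 152]
i1 scene 14 180 [36, 60, 92, 103, 103, 104, 104, 105, 106, 103, 99, 105, 120, 145, 150, 147, 146, 147]
i2 side -14 52 [81, 113, 157, 155, 129, 84, 75, 85, 83, 72, 64, 62, 74, 76, 82, 83, 84, 88, 87, 88, 83, 82, 86, 87, 82, 82, 82, 83, 82, 81, 81, 81, 81, 80]
i2 side 0 52 [164, 165, 166, 137, 101, 83, 85, 82, 79, 73, 76, 80, 81, 81, 82, 82, 82, 82, 80, 83, 84, 87, 85, 87, 83, 82, 78, 79, 78, 79, 77, 79, 87, 90]
i2 side 14 52 [32, 50, 86, 135, 143, 145, 135, 118, 82, 80, 93, 96, 95, 95, 96, 95, 96, 103, 129, 168, 176, 179, 178, 176, 136, 66, 26, 19, 18, 18, 17, 19, 19, 15]
i2 scene -14 52 [87, 84, 90, 96, 93, 87, 77, 78, 83, 94, 101, 98, 93, 87, 92, 101, 100, 98, 96, 97, 98, 100, 102, 101, 93, 91, 112, 130, 143, 143, 141, 140, 140, 140]
i2 scene 0 52 [101, 100, 100, 99, 97, 92, 87, 83, 92, 103, 103, 104, 104, 103, 99, 98, 99, 99, 99, 99, 102, 107, 113, 107, 89, 79, 71, 76, 103, 143, 145, 144, 142, 141]
i2 scene 14 52 [55, 55, 54, 58, 70, 90, 113, 108, 102, 102, 102, 101, 96, 89, 93, 104, 107, 103, 101, 103, 108, 109, 108, 101, 96, 93, 83, 74, 65, 76, 97, 131, 150, 145]
```

The camera measures the plate's outer end at 100–101 mm from the axis (100 is home), and the push is blocked, so it appears home. Unstress, release and back off along the axis.

```bash
python3 -m jog '[{"grip":3,"x":0.1,"y":0,"z":0,"ax":0,"ay":-2,"az":0},{"grip":3,"x":0,"y":0,"z":0,"ax":0,"ay":0,"az":0}]'>/dev/null; python3 chk.py; python3 -m jog '[{"grip":6,"x":0,"y":0,"z":0,"ax":0,"ay":0,"az":0},{"grip":6,"x":0,"y":0,"z":0,"ax":0,"ay":0,"az":0},{"grip":6,"x":0,"y":0,"z":0,"ax":0,"ay":0,"az":0},{"grip":6,"x":0,"y":0,"z":0,"ax":0,"ay":0,"az":0},{"grip":6,"x":-1,"y":0,"z":0,"ax":0,"ay":0,"az":0},{"grip":6,"x":-3,"y":0,"z":0,"ax":0,"ay":0,"az":0},{"grip":6,"x":-4,"y":0,"z":0,"ax":0,"ay":0,"az":0},{"grip":0,"x":0,"y":0,"z":-4,"ax":0,"ay":0,"az":0},{"grip":0,"x":0,"y":0,"z":-3,"ax":0,"ay":0,"az":0},{"grip":0,"x":0,"y":0,"z":0,"ax":0,"ay":0,"az":0}]';python3 chk.py;  python3 - <<'E'
from h import *
from fit import hp
from plant import robot
from scipy.ndimage import map_coordinates
q=np.load("q.npy").copy();q[3]=0;q[0]-=.7;q[1]-=1.9
out=[];xs=np.arange(84,116,2);ims=[robot.get_image("side"),robot.get_image("scene"),robot.get_image("wrist")];pickle.dump(ims,open("i3.pkl","wb"))
for r in ims:
    g=r["image"].mean(2)
    for y in(-14,0,14):
        uv=proj(r,hp(q,[[x,y,34.5] for x in xs]));print(y,uv[0].round(),map_coordinates(g,[uv[:,1],uv[:,0]],order=1).round().astype(int).tolist())
E
```

```text
X 34.3 F dial frame [-0.6  0.3 -2.7] tq [0.04 0.32 0.02] 39.0
turn [-0.24 -0.15 -0.17] shift [ 0.07 -0.06  0.43]
clock: 20.95
position: [585.6, -206.1, 233.0]
orientation: [0.851, -0.162, -0.491, -0.093]
force: [-1.0, -0.2, 0.1]
opening: 39.5
X 100.7 F dial frame [-0.6 -0.6  0.5] tq [ 0.01  0.35 -0.07] 39.5
turn [-0.2  -0.06 -0.2 ] shift [ 8.85 -0.05  7.07]
-14 [213. 120.] [159, 152, 166, 152, 173, 156, 182, 120, 77, 55, 43, 38, 29, 29, 58, 122]
0 [210. 122.] [167, 172, 171, 173, 172, 174, 172, 162, 125, 93, 64, 34, 21, 20, 19, 18]
14 [207. 125.] [97, 137, 156, 175, 178, 179, 179, 173, 107, 39, 23, 18, 18, 18, 19, 19]
-14 [179. 201.] [99, 95, 93, 100, 105, 108, 106, 104, 97, 96, 102, 108, 116, 134, 143, 141]
0 [183. 204.] [96, 93, 93, 94, 92, 93, 95, 98, 101, 101, 100, 92, 94, 105, 128, 141]
14 [186. 206.] [54, 53, 68, 88, 102, 107, 106, 104, 106, 107, 102, 95, 89, 92, 103, 139]
-14 [265. 246.] [172, 174, 175, 174, 173, 175, 177, 179, 179, 164, 191, 216, 217, 217, 217, 217]
0 [251. 246.] [151, 163, 171, 173, 174, 177, 178, 179, 179, 169, 195, 216, 216, 217, 217, 217]
14 [237. 247.] [172, 176, 178, 179, 180, 179, 180, 180, 176, 166, 200, 216, 217, 217, 217, 218]
```

Outer end now reads 100–102 mm. To be certain it is home I'll press the end with closed fingers.

```bash
python3 -m jog '[{"grip":0,"x":0,"y":0,"z":0,"ax":0,"ay":0,"az":0},{"grip":0,"x":0,"y":0,"z":0,"ax":0,"ay":0,"az":0},{"grip":0,"x":0,"y":0,"z":0,"ax":0,"ay":0,"az":0},{"grip":0,"x":0,"y":0,"z":0,"ax":0,"ay":0,"az":0},{"grip":0,"x":3,"y":0,"z":0,"ax":0,"ay":0,"az":0},{"grip":0,"x":3,"y":0,"z":0,"ax":0,"ay":0,"az":0},{"grip":0,"x":2,"y":0,"z":0,"ax":0,"ay":0,"az":0},{"grip":0,"x":0,"y":0,"z":1,"ax":0,"ay":0,"az":0},{"grip":0,"x":0,"y":0,"z":0.8,"ax":0,"ay":0,"az":0},{"grip":0,"x":0,"y":0,"z":0,"ax":0,"ay":0,"az":0}]';python3 chk.py
```

```text
clock: 22.1
position: [599.8, -211.0, 144.8]
orientation: [0.849, -0.161, -0.495, -0.094]
force: [-0.1, -0.5, -0.1]
opening: 0.5
X 69.6 F dial frame [-0.  -0.6 -0.2] tq [ 0.03  0.25 -0.05] 0.5
turn [-0.25  0.49 -0.15] shift [0.46 0.   3.96]
```

```bash
for i in 1; do python3 -m jog '[{"grip":0,"x":0,"y":0,"z":0.2,"ax":0,"ay":0.4,"az":0},{"grip":0,"x":0,"y":0,"z":0.2,"ax":0,"ay":0,"az":0}]'>/dev/null; python3 chk.py; python3 -m jog '[{"grip":0,"x":0,"y":0,"z":0.2,"ax":0,"ay":0,"az":0},{"grip":0,"x":0,"y":0,"z":0.2,"ax":0,"ay":0,"az":0}]'>/dev/null; python3 chk.py; done
```

```text
X 69.6 F dial frame [ 4.  1. -1.] tq [ 0.19 -0.47  0.03] 0.6
turn [-0.25 -0.47 -0.21] shift [ 0.71 -0.03  3.96]
X 69.7 F dial frame [ 5.2  1.6 -1.1] tq [ 0.22 -0.68 -0.06] 0.1
turn [-0.26 -0.97 -0.25] shift [ 0.89 -0.05  3.97]
```

```bash
python3 -m jog '[{"grip":0,"x":0.3,"y":0,"z":1,"ax":0,"ay":-1,"az":0},{"grip":0,"x":0,"y":0,"z":1,"ax":0,"ay":0,"az":0},{"grip":0,"x":0,"y":0,"z":1,"ax":0,"ay":0,"az":0}]'>/dev/null; python3 chk.py
```

```text
X 69.9 F dial frame [13.4  1.4 -5.2] tq [ 0.38 -2.27 -0.06] 0.2
turn [-0.39 -3.17 -0.61] shift [ 1.1  -0.33  3.99]
```

13 N on the end moved nothing: it's against the closed back. Back away and take the final look.

```bash
python3 -m jog '[{"grip":0,"x":0,"y":0,"z":-2,"ax":0,"ay":-3,"az":0},{"grip":0,"x":0,"y":0,"z":-4,"ax":0,"ay":0,"az":0},{"grip":0,"x":-4,"y":0,"z":0,"ax":0,"ay":0,"az":0},{"grip":0,"x":-4,"y":0,"z":0,"ax":0,"ay":0,"az":0},{"grip":0,"x":-4,"y":0,"z":2,"ax":0,"ay":0,"az":0},{"grip":0,"x":-2,"y":0,"z":4,"ax":0,"ay":0,"az":0},{"grip":0,"x":0,"y":0,"z":4,"ax":0,"ay":0,"az":0},{"grip":0,"x":0,"y":0,"z":0,"ax":0,"ay":0,"az":0}]';python3 - <<'E'
from h import *
from plant import robot
s,c,w=[robot.get_image(n) for n in("side","scene","wrist")]
f=lambda im,sz:cv2.resize(im,sz,interpolation=cv2.INTER_CUBIC)
A=f(s["image"][80:240,120:290],(400,376));B=f(c["image"][170:330,140:310],(400,376));C=f(w["image"][0:256,60:452],(340,222))
im=np.zeros((600,800,3),np.uint8);im[:376,:400]=A;im[:376,400:]=B;im[378:600,:340]=C
cv2.imwrite("pics/end.png",(255*(im[:,:,::-1]/255.)**.6).astype(np.uint8))
E
```

```text
clock: 23.6
position: [481.1, -165.5, 243.6]
orientation: [0.84, -0.163, -0.509, -0.096]
force: [-0.1, -0.3, -0.8]
opening: 0.4
```

View pics/end.png

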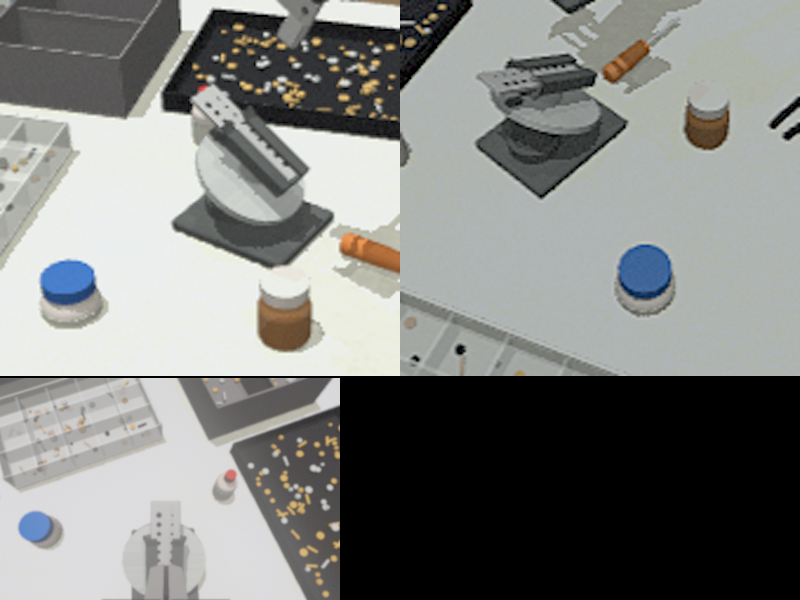

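The plate shows through the open top right to the back of the case (side (295,180)). It stands out over the mark, in line with the tool, and the jar and tub are upright. Handing in.

```bash
python3 -c "
from plant import robot
print(robot.finish_job())"
```

```text
the job is handed in; nothing more can be done
None
```

I turned the holder on the 150 x 120 stand about 35° until its mouth faced the mark. I then took the drawplate off its rest, slid it into the holder, released it and backed the arm clear. I handed the job in at about 24 s of the 62 s allowed.

**Last checks**
- **Home:** after I let go, the cameras put the plate's outer end about 100–103 mm from the axis; 100 is fully home. A 13 N push on that end moved nothing. The final side view shows the plate through the open top, right to the back of the case.
- **Mouth on the mark:** in the close view after turning, the mark was in line with the mouth to about a degree. In the final wrist view the plate still pointed the same way.
- **Other objects:** the jar and tub were still upright in the final picture.

**What disagreed**
- **Fingertips:** they lie about 5 mm behind the reported TCP, not 25 mm ahead as described. My first grip on the holder therefore closed on nothing. I corrected for this from the images, and the next grip closed at 53 mm as it should.
- **Depth reading:** the arm's own position put the plate about 4 mm short of home. I took that as an error in where I thought I had gripped the plate, because the cameras and the push test showed it home.
- **Foot size:** the stand's foot measured about 6% small from its corners. The dial matched the given size and the other stand was clearly larger.

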